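# Contact retention check on a power connector in its test jig

## Robot

A 7-joint arm with a two-finger parallel gripper is mounted at the origin on the work surface. World frame = base frame: x ahead of the robot, y to its left, z up, the work surface at z = 0. Lengths are in m, angles in rad, forces in N, time in s.
With the tool pointing down it reaches from about 0.425 to 0.875 m from the base axis. Payload 8.4 kg.
Tool frame: the origin (TCP) lies at the very end of the fingers, on their centre line; the grasp point (between the pads) lies 19 mm behind it; y points along the fingers, z is the direction in which the jaws open and shut, and the axes are right-handed (so a half turn about y gives the same grasp; the last joint's range is limited). The gripper opens to 87 mm and grips with 3 to 60 N. Pads are 19 mm wide; open, the fingers measure 117 mm over their backs; the gripper's body (75 mm by 190 mm) begins 51 mm behind the grasp point.
Start: joints at [-1.24, 0.333, 0.04, 1.465, -0.013, 1.343, -0.059], TCP at [0.271, 0.591, 0.183] pointing down, gripper open.
Joint ranges: [-2.58, 2.58], [-0.38, 2.09], [-1.3, 1.39], [0.25, 2.4], [-1.5, 4.64], [0.08, 2.09], [-2.65, 2.65]. Speed limits (rad/s): [2.22, 2.22, 2.79, 2.79, 3.14, 3.14, 3.14].

## Interface

Orientations are given as a unit quaternion [w, x, y, z].
In Python, from plant import ctrl, cams, workorder gives the robot as it stands.
- The arm moves only by the shell command python3 -m inch 'ROWS'. ROWS is a JSON object of lists of equal length, an entry for each row: "translation": the shift along the tool's x, y, z in cm, a list of three; "dr": the turn, a rotation vector about the tool's x, y, z in degrees, a list of three; "jaw": the closure in counts, from 0 (fully open) to 255 (shut). In form: {"translation": [[tx, ty, tz], ...], "dr": [[ax, ay, az], ...], "jaw": [jaw, ...]}. A call has 1 to 10 rows; each row is the pose to reach, as a shift and turn from the pose commanded when the call began, along the tool's axes at that moment; what a row does not reach only later rows make up. A row lasts 1/12 s, in which the tool goes at most 41.7 mm and 7.16 degrees, less where a joint would pass 70% of its speed; a pose out of reach is approached as far as the arm can. A call with a gripper value outside its range is refused whole. The fingers move at their own pace and stop on an object; the grip force is fixed at half the most. Time passes only in rows, so rows that repeat a pose let the fingers close. It gives the time, the measured TCP pose, the force and the opening at its end, in the units of the state.
- ctrl.get_state(): the state, without advancing time (a new reading comes with each control period).
- cams.capture(name): name is "scene" or "top" or "wrist"; returns a dict with "img" (480x640x3 uint8, red, green, blue), "z_map" (480x640 float32, m along the optical axis (not along the pixel's ray), 0 where there is no reading), "intrinsics" (3x3 intrinsics, pixels), "R" (3x3) and "t" (3): a world point X has camera coordinates R X + t; the wrist camera has in their place "T_tool_cam" (4x4, takes a point from camera to tool coordinates, whose origin is the TCP and whose axes are the tool frame's). Camera axes: x right, y down, z forward; pixel columns grow to the right and rows downward; lengths in m; the calibration is good to about 2 mm. A picture is of the moment at which its call begins: read the wrist's pose just before it.
- workorder.hand_in(): hands the job in, once; it reports no verdict.
The state is a dict: "clock": time; "qpos": joint angles; "joint_vel": joint speeds; "joint_torque": joint torques, N m; "ee_pos": TCP position; "tool_rot": TCP orientation; "force": force on the tool from outside, world axes, zero at the start; "moment": the same for the moment, N m; "width": opening from 0.0 (shut) to 1.0 (fully open).
Only numpy, scipy, OpenCV 4.12 (cv2) and the standard library are available. Lean on these libraries where they do the work, as an engineer would, in place of code of your own. Each camera call takes 0.05 s, during which the arm holds its last target.

## Task

Put the orange-topped connector into the test jig, pushed home against the end stop and centred between the two side stops, and let go of it. Then take the yellow-handled push tester from its stand, lower its rod through the brass guide bush without touching the bush, press on the connector contact beneath until the spring plunger is about half-way in, and finish while holding it there, still, upright and centred in the hole. Leave the other things on the bench where they are.

Things in the scene. Friction and masses are not known exactly. Their poses are not given: they have to be found in the camera images.
- connector_mid (a point): Centre of the loose connector to be tested, 18.5 mm above its underside; x along its length, z up. Black block 110 mm long x 40 mm wide (y) x 37 mm high, about 160 g, with an orange top and three brass contacts. Starts lying on the bench. (The same connector with a grey top is a bystander.)
- connector: The orange-topped connector again, origin at the centre of its underside. Contacts 16 mm in diameter in a row along x at -36, 0 and +36 mm, faces 37 mm above the underside (its highest points). It is the same either way round: either end may go in first.
- jig_home (a point): Point on top of the jig's stage plate, 12 mm above the bench, where the centre of the connector's underside lies when it is home; x points along the jig to the end stop, z up. End stop: black wall 26 mm high, face 55 mm ahead (+x). Two black side stops 14 mm high, 2 to 54 mm ahead, inner faces 24.5 mm either side: 4.5 mm of play each side. Flared entries reach back to 9 mm behind this point.
- jig: The jig, fixed to the bench: aluminium stage plate 200 (x) x 130 x 12 mm, origin under its centre, 30 mm behind jig_home. A grey bridge with the guide bush spans the plate from 19 to 53 mm ahead of jig_home, legs 45 to 55 mm either side, underside 46 mm above the plate: slide the connector in beneath it from the open end (-x). Behind the flared entries the plate is bare, free for the fingers.
- guide_hole (a point): Centre of the upper mouth of the brass guide bush, 36 mm ahead of jig_home and 66 mm above the stage plate; z up along the bore. Straight bore 22 mm in diameter (at least 20 mm everywhere), 20 mm long, open at both ends; outer diameter 34 mm. With the connector home its leading contact lies under the bore, its face 29 mm below this point.
- guide_bush: The brass guide bush, fixed in the jig; origin at the centre of its lower mouth, 20 mm below guide_hole.
- stand_mid (a point): Centre of the top of the blue tool stand, 95 mm above the bench, fixed, 75 mm (x) x 170 mm (y). Its two holes lie 40 mm either side along its y axis; the tester hangs in one, a bit driver in the other.
- tester_grip (a point): Middle of the push tester's yellow round handle, 22 mm in diameter, 62 mm long; z points up the tool. The handle's end is 36 mm above. It hangs upright in one of the two holes of the blue stand with about 3 mm of play, resting on its black collar (26 mm in diameter, underside 38 mm below this point). Lift 90 mm to clear the stand, 155 mm to pass over the bit driver too.
- tester: The push tester, about 120 g in all; origin at the lower end of its steel rod, 100 mm below the handle's middle, z up the tool. The rod is 8 mm in diameter and 62 mm long from the collar down; the spring plunger stands out of its lower end.
- tester_tip (a point): Tip of the tester's spring plunger: white pin 5 mm in diameter standing 18 mm out of the rod when free (118 mm below the handle's middle), with a red ring that reaches the rod's end when the plunger is half-way in. z up the tool.
- plunger (a joint): Travel of the tester's spring plunger into the rod, in m: 0 free, 0.012 fully in. Spring: 1.5 N to start moving, 0.5 N per mm, so about 4.5 N half-way in (0.006).
- connector_grey: Bystander: the same connector with a grey top; origin at the centre of its underside.
- bit_driver: Bystander: blue-handled driver hanging in the other hole of the stand, handle 23 mm in diameter up to 64 mm over the stand's top; origin at its lower end.
- bottle: Bystander: clear bottle with green cap, 60 mm in diameter, 150 mm high; origin at its underside.
- tape_roll: Bystander: red roll of tape lying flat, 84 mm in diameter, 19 mm high; origin at its underside.
- screwdriver: Bystander: orange-handled screwdriver lying on the bench.
- pliers: Bystander: red-handled pliers lying flat, about 150 mm long.
- contact_tray: Bystander: open blue tray of loose contacts, 85 x 120 x 30 mm; origin at its underside.

How it is judged:
By the outcome, as a careful person would: the job done as asked, in the order asked, and still so for the second after the job is handed in, while the arm keeps its last pose, push and grip.
It also fails if it takes over 61 s, if anything falls off the work surface, if the arm or the gripper's body presses on something with over 40 N, if the wrist force passes 120 N, or if a joint passes its speed limit or range.

## Working session

There is one attempt and no reset: what is moved stays moved. The work goes in short steps, Python scripts to look and compute and a shell command to move; the robot and the scene stay as the last step left them, time stands still between calls to the robot, and variables do not carry over. Pictures are saved under pics/ and viewed, and the job is handed in when it is done.

```bash
ls; mkdir -p pics; python3 - <<'E'
from plant import ctrl,cams
import cv2,numpy as np
print(ctrl.get_state())
for n in ["scene","top","wrist"]:
    c=cams.capture(n); cv2.imwrite(f"pics/{n}0.png",c["img"][:,:,::-1]); np.savez(f"pics/{n}0.npz",**{k:v for k,v in c.items()})
    print(n,c["intrinsics"].tolist(),[ (k,np.round(c[k],4).tolist()) for k in ("R","t","T_tool_cam") if k in c])
E
```

```text
pics
{'clock': 0.0, 'qpos': array([-1.24019485,  0.33394961,  0.03988008,  1.46624772, -0.01341611,
        1.34330994, -0.05847312]), 'joint_vel': array([-0.00052914,  0.00108612, -0.00097357,  0.00103609,  0.00102316,
       -0.00081976,  0.00088705]), 'joint_torque': array([ 2.87363646e-04, -6.56375957e+01,  1.33538716e+00, -4.03793299e+01,
       -5.97105687e-02,  4.51842626e-02,  1.15809553e-04]), 'ee_pos': array([0.27065662, 0.59038755, 0.18224592]), 'tool_rot': array([-0.69026552,  0.69141728, -0.15088032,  0.15070099]), 'force': array([-0.37697623,  0.17232394, -0.19333074]), 'moment': array([-0.00044092,  0.01646948,  0.0003377 ]), 'width': 1.001724242336131}
scene [[455.398588922301, 0.0, 319.65621611784735], [0.0, 455.398588922301, 238.13120265519333], [0.0, 0.0, 1.0]] [('R', [[0.1911, 0.9816, -0.005], [0.7986, -0.1585, -0.5806], [-0.5707, 0.107, -0.8142]]), ('t', [-0.1208, -0.3561, 1.5924])]
top [[449.97052308630475, 0.0, 317.71099913268085], [0.0, 449.97052308630475, 238.7864395592005], [0.0, 0.0, 1.0]] [('R', [[0.0151, -0.9997, 0.0196], [-0.9978, -0.0163, -0.0639], [0.0642, -0.0186, -0.9978]]), ('t', [0.0056, 0.5547, 1.2579])]
wrist [[399.82506026253685, 0.0, 319.3796588563131], [0.0, 399.82506026253685, 235.50935663137304], [0.0, 0.0, 1.0]] [('T_tool_cam', [[0.0003, 0.9519, 0.3064, -0.085], [-0.0002, -0.3064, 0.9519, -0.2023], [1.0, -0.0003, 0.0001, 0.0003], [0.0, 0.0, 0.0, 1.0]])]
```

View pics/scene0.png

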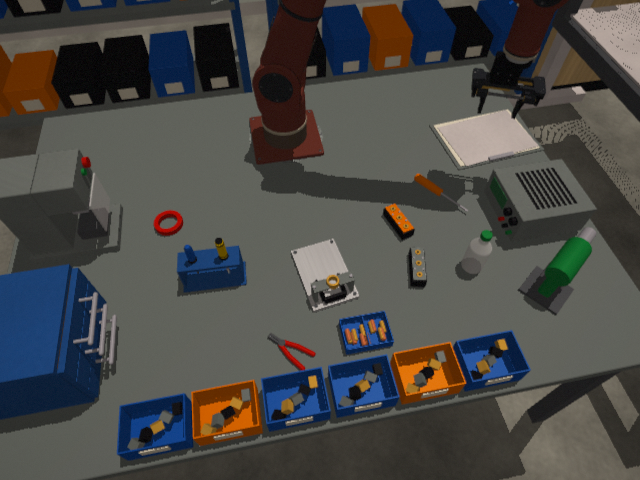

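View pics/top0.png

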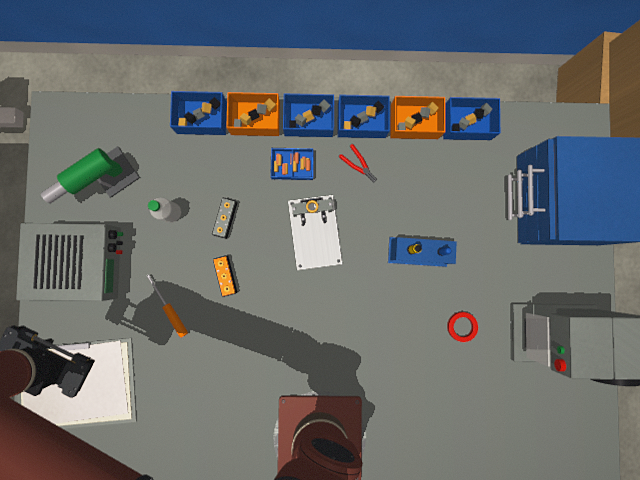

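View pics/wrist0.png

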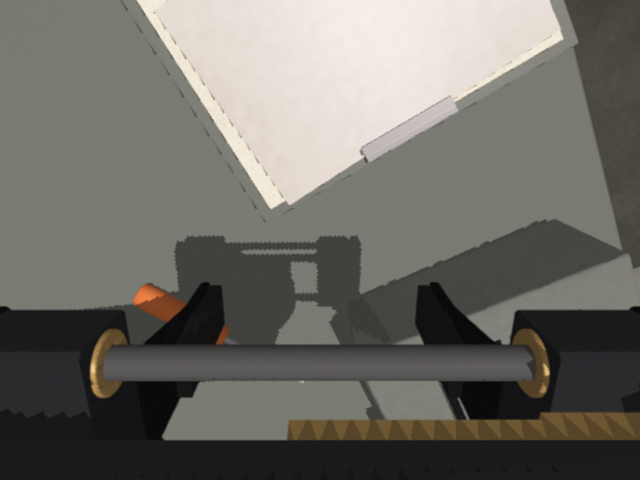

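The top view shows the orange connector at (225,275), the jig at (315,232) with its bush at (312,206), and the tester at (415,248) in the stand's left hole. The robot's arm is at lower left. Next I'll measure these.

```bash
cat > h.py <<'E'
import numpy as np,cv2
from scipy.spatial.transform import Rotation as Rn
def world(c,uv,z,T=None):
    """cast pixel(s) on plane z (world)"""
    K=c["intrinsics"]; uv=np.atleast_2d(np.asarray(uv,float))
    d=np.c_[(uv-[K[0,2],K[1,2]])/[K[0,0],K[1,1]],np.ones(len(uv))]
    if "R" in c: R=c["R"];o=-R.T@c["t"];D=d@R
    else: R=T[:3,:3];o=T[:3,3];D=d@R.T
    return o+D*((z-o[2])/D[:,2])[:,None]
def pts(c,mask,T=None):
    v,u=np.nonzero(mask&(c["z_map"]>0)); Z=c["z_map"][v,u];K=c["intrinsics"]
    p=np.c_[(u-K[0,2])/K[0,0]*Z,(v-K[1,2])/K[1,1]*Z,Z]
    if "R" in c: return (p-c["t"])@c["R"]
    return p@T[:3,:3].T+T[:3,3]
def toolT(s):
    q=s["tool_rot"];T=np.eye(4);T[:3,:3]=Rn.from_quat(q,scalar_first=True).as_matrix();T[:3,3]=s["ee_pos"];return T
def proj(c,X,T=None):
    X=np.atleast_2d(X)
    p=X@c["R"].T+c["t"] if "R" in c else (X-T[:3,3])@T[:3,:3]
    K=c["intrinsics"];return p[:,:2]/p[:,2:]*[K[0,0],K[1,1]]+[K[0,2],K[1,2]]
def hsv(c): return cv2.cvtColor(c["img"],cv2.COLOR_RGB2HSV)
def biggest(m):
    n,l,s,ce=cv2.connectedComponentsWithStats(m.astype(np.uint8)); i=1+np.argmax(s[1:,4]); return l==i
def rect(P):
    r=cv2.minAreaRect(P[:,:2].astype(np.float32)); b=cv2.boxPoints(r)
    e=[b[1]-b[0],b[2]-b[1]]; e=max(e,key=np.linalg.norm); return np.round(r[0],4),np.round(r[1],4),round(np.degrees(np.arctan2(e[1],e[0])),2)
E
python3 - <<'E'
from h import *
for n in ("top","scene"):
    c=dict(np.load(f"pics/{n}0.npz")); H=hsv(c)
    h,s,v=[H[...,i].astype(int) for i in range(3)]
    vv,uu=np.mgrid[:480,:640]
    box=lambda a,b,x,y:(uu>a)&(uu<b)&(vv>x)&(vv<y)
    B=dict(top=dict(o=(205,245,250,305),j=(285,350,190,275),st=(380,465,225,275),t=(400,425,235,260)),
           scene=dict(o=(380,420,200,240),j=(285,365,235,315),st=(170,250,240,295),t=(210,232,235,262)))[n]
    m=biggest((h>5)&(h<22)&(s>150)&(v>120)&box(*B["o"]));uv=np.argwhere(m)[:,::-1]
    print(n,"orange",m.sum(),rect(world(c,uv,.036)),np.median(pts(c,m),0))
    m=biggest((s<30)&(v>150)&box(*B["j"]));P=pts(c,m)
    uv=np.argwhere(m)[:,::-1]
    print("plate",m.sum(),rect(world(c,uv,.012)),np.median(P,0))
    m=biggest((h>12)&(h<30)&(s>110)&(v>90)&box(*B["j"]));uv=np.argwhere(m)[:,::-1]
    print("bush",m.sum(),rect(world(c,uv,.078)),world(c,uv,.078).mean(0),uv.mean(0))
    m=(h>100)&(h<125)&(s>120)&box(*B["st"]);P=pts(c,m);k=np.abs(P[:,2]-.095)<.008
    print("stand",k.sum(),rect(P[k]),np.median(P[k],0))
    m=biggest((h>20)&(h<32)&(s>150)&(v>100)&box(*B["t"]));P=pts(c,m);uv=np.argwhere(m)[:,::-1]
    print("tester",m.sum(),P.min(0),P.max(0),np.median(P,0),uv.min(0),uv.max(0))
    im=c["img"][:,:,::-1]
    for k,(a,b,x,y) in B.items(): cv2.imwrite(f"pics/{n}_{k}.png",cv2.resize(im[x:y,a:b],None,fx=6,fy=6,interpolation=0))
E
cd pics; python3 -c "
import cv2,numpy as np
L=[cv2.imread(f'{a}_{b}.png') for a,b in (('top','j'),('scene','j'),('top','st'),('scene','st'))]
L=[cv2.resize(l,(400,int(400*l.shape[0]/l.shape[1])))[:300] for l in L]
L=[np.pad(l,((0,300-l.shape[0]),(0,0),(0,0))) for l in L]
cv2.imwrite('mont.png',np.vstack([np.hstack(L[:2]),np.hstack(L[2:])]))"
```

```text
top orange 449 (array([0.4463, 0.273 ]), array([0.1054, 0.0367]), np.float32(15.56)) [0.44844252 0.27268295 0.03658635]
plate 2484 (array([0.5741, 0.0227]), array([0.2015, 0.1316]), np.float32(8.48)) [0.551683   0.02291951 0.01245722]
bush 82 (array([0.6395, 0.0336]), array([0.0328, 0.0298]), np.float32(0.96)) [0.64010537 0.03364107 0.078     ] [311.5       205.7804878]
stand 1128 (array([ 0.5243, -0.2734]), array([0.1618, 0.0598]), np.float32(86.93)) [ 0.52305593 -0.27381068  0.09493146]
tester 49 [ 0.51606949 -0.23407886  0.11188336] [ 0.53619326 -0.22260215  0.17227513] [ 0.52437364 -0.22451243  0.15037817] [409 244] [417 252]
scene orange 323 (array([0.4492, 0.2724]), array([0.1049, 0.035 ]), np.float32(15.4)) [0.44971608 0.27333972 0.03559534]
plate 1615 (array([0.5546, 0.0186]), array([0.152 , 0.1289]), np.float32(8.43)) [0.54086027 0.01220533 0.01129243]
bush 92 (array([0.647 , 0.0297]), array([0.0308, 0.0382]), np.float32(-11.48)) [0.64496618 0.03124946 0.078     ] [332.45652174 280.68478261]
stand 1080 (array([ 0.5262, -0.275 ]), array([0.16  , 0.0646]), np.float32(86.83)) [ 0.5336398  -0.27716646  0.09407607]
tester 7 [ 0.41087362 -0.24413817  0.00402721] [ 0.5356557  -0.2265493   0.16523689] [ 0.53100983 -0.22722829  0.16183787] [221 240] [223 244]
```

View pics/mont.png

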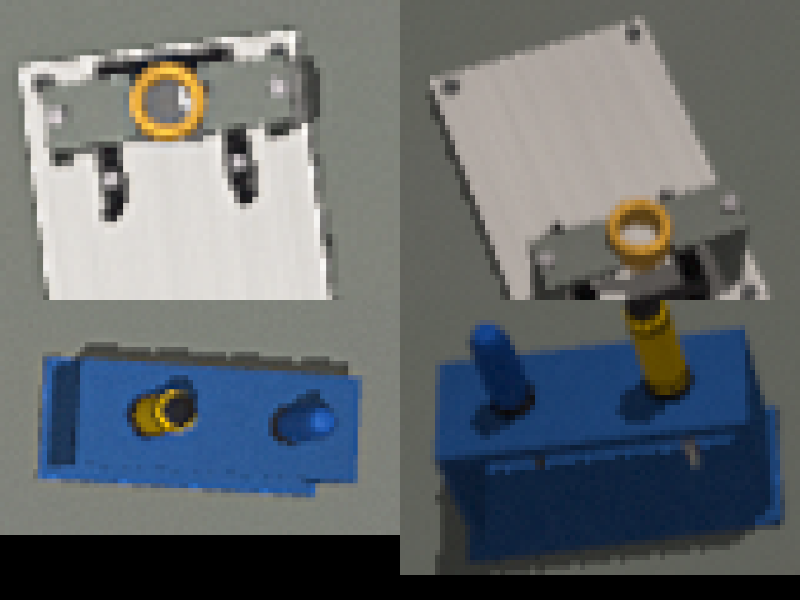

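```bash
cat > plan.py <<'E'
from h import *
def move(s,tgt,zdir_deg):
    """tgt TCP world; jaw axis (tool z) heading; tool y down. returns tool-frame shift cm & rotvec deg"""
    T=toolT(s);R=T[:3,:3]
    a=np.radians(zdir_deg);z=np.array([np.cos(a),np.sin(a),0]);y=np.array([0,0,-1.]);x=np.cross(y,z)
    G=np.c_[x,y,z]
    return np.round(R.T@(np.asarray(tgt)-T[:3,3])*100,2),np.round(np.degrees(Rn.from_matrix(R.T@G).as_rotvec()),2)
E
python3 - <<'E'
from plan import *
from plant import ctrl
s=ctrl.get_state();T=toolT(s);print(T.round(3))
a=np.radians(15.5)
ctr=np.array([.447,.273]);g=ctr-.026*np.array([np.cos(a),np.sin(a)])
for z in (105.5,-74.5):
  for hgt in(.16,): print(z,move(s,[*ctr,hgt],z))
E
```

```text
[[ 0.909 -0.     0.417  0.271]
 [-0.417 -0.001  0.909  0.59 ]
 [ 0.    -1.    -0.001  0.182]
 [ 0.     0.     0.     1.   ]]
105.5 (array([ 29.26,   2.28, -21.51]), array([ 7.000e-02, -4.013e+01, -2.000e-02]))
-74.5 (array([ 29.26,   2.28, -21.51]), array([2.0000e-02, 1.3987e+02, 9.0000e-02]))
```

```bash
python3 -m inch '{"translation":[[29.3,2,-21.5],[29.3,2,-21.5],[29.3,2,-21.5],[29.3,2,-21.5],[29.3,2,-21.5],[29.3,2,-21.5],[29.3,2,-21.5],[29.3,2,-21.5],[29.3,2,-21.5],[29.3,2,-21.5]],"dr":[[0,-40,0],[0,-40,0],[0,-40,0],[0,-40,0],[0,-40,0],[0,-40,0],[0,-40,0],[0,-40,0],[0,-40,0],[0,-40,0]],"jaw":[0,0,0,0,0,0,0,0,0,0]}'; python3 - <<'E'
from plan import *
from plant import ctrl,cams
s=ctrl.get_state();print(s["clock"],s["ee_pos"],s["qpos"].round(2))
c=cams.capture("wrist");T=toolT(s)@c["T_tool_cam"];cv2.imwrite("pics/w1.png",c["img"][:,:,::-1])
H=hsv(c);h,sa,v=[H[...,i].astype(int) for i in range(3)]
m=biggest((h>5)&(h<20)&(sa>150)&(v>120));print(m.sum(),rect(world(c,np.argwhere(m)[:,::-1],.036,T)),np.median(pts(c,m,T),0),np.argwhere(m).mean(0))
E
```

```text
clock: 0.98
ee_pos: [0.4513, 0.2655, 0.1629]
tool_rot: [-0.7, 0.702, 0.091, -0.091]
force: [0.5, -0.5, 0.8]
width: 0.999
0.9833 [0.45133739 0.26546744 0.16292064] [-0.79  0.09  0.19  1.81 -0.01  1.25  1.23]
4035 (array([0.4466, 0.2734]), array([0.1042, 0.0362]), np.float32(15.46)) [0.44095964 0.27306646 0.03671011] [204.33581165 330.17075589]
```

View pics/w1.png

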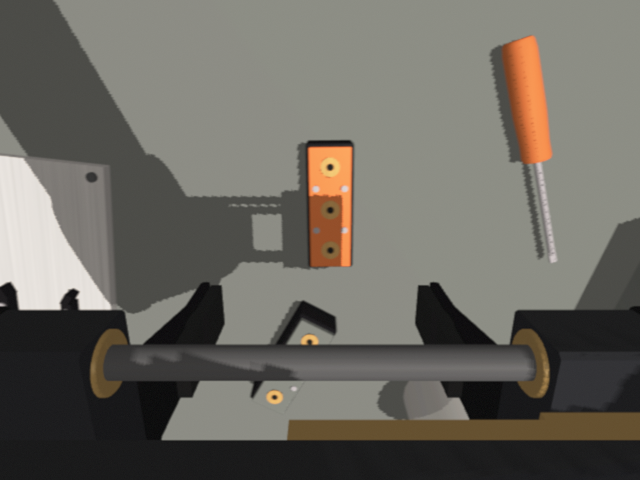

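```bash
python3 - <<'E'
from plan import *
from plant import ctrl
s=ctrl.get_state();print(s["ee_pos"])
print(move(s,[.4215,.2665,.007],105.46))
E
```

```text
[0.44955967 0.26920727 0.16306461]
(array([-2.78, 15.61,  0.48]), array([ 0.06, -0.49,  0.  ]))
```

```bash
python3 -m inch '{"translation":[[0,0,0],[0,0,0]],"dr":[[0,0,0],[0,0,0]],"jaw":[0,0]}'; python3 - <<'E'
from plan import *
from plant import ctrl
s=ctrl.get_state();print(s["ee_pos"])
print(move(s,[.4215,.2665,.007],105.46))
E
```

```text
clock: 1.2
ee_pos: [0.4469, 0.2745, 0.1631]
tool_rot: [0.701, -0.701, -0.095, 0.095]
force: [-0.1, 0.2, 0.3]
width: 1.001
[0.44687858 0.27447477 0.16306218]
(array([-2.65, 15.61, -0.1 ]), array([-0.02, -0.  , -0.02]))
```

```bash
python3 -m inch '{"translation":[[-2.65,3,-0.1],[-2.65,7,-0.1],[-2.65,11,-0.1],[-2.65,14,-0.1],[-2.65,15.6,-0.1],[-2.65,15.6,-0.1],[-2.65,15.6,-0.1]],"dr":[[0,0,0],[0,0,0],[0,0,0],[0,0,0],[0,0,0],[0,0,0],[0,0,0]],"jaw":[0,0,0,0,0,0,0]}'; python3 - <<'E'
from plan import *
from plant import ctrl
s=ctrl.get_state()
print(move(s,[.4215,.2665,.007],105.46))
E
```

```text
clock: 1.78
ee_pos: [0.4213, 0.2661, 0.0069]
tool_rot: [-0.7, 0.701, 0.095, -0.096]
force: [0.2, -0.4, 1.4]
width: 0.997
(array([ 0.03, -0.01,  0.03]), array([ 0.03,  0.03, -0.1 ]))
```

```bash
python3 -m inch '{"translation":[[0,0,0],[0,0,0],[0,0,0],[0,0,0],[0,0,0],[0,0,0],[0,0,0],[0,0,0]],"dr":[[0,0,0],[0,0,0],[0,0,0],[0,0,0],[0,0,0],[0,0,0],[0,0,0],[0,0,0]],"jaw":[255,255,255,255,255,255,255,255]}'
```

```text
clock: 2.45
ee_pos: [0.4223, 0.2653, 0.0072]
tool_rot: [-0.701, 0.701, 0.095, -0.095]
force: [0.3, 0.7, 0.4]
width: 0.473
```

```bash
python3 -m inch '{"translation":[[0,-2,0],[0,-5,0],[0,-8,0],[0,-8,0],[0,-8,0]],"dr":[[0,0,0],[0,0,0],[0,0,0],[0,0,0],[0,0,0]],"jaw":[255,255,255,255,255]}'; python3 - <<'E'
from plan import *
from plant import ctrl,cams
s=ctrl.get_state();print(s["clock"],s["ee_pos"],s["force"],s["width"])
c=cams.capture("wrist");Tt=toolT(s);T=Tt@c["T_tool_cam"];cv2.imwrite("pics/w2.png",c["img"][:,:,::-1])
H=hsv(c);h,sa,v=[H[...,i].astype(int) for i in range(3)]
m=biggest((h>5)&(h<20)&(sa>150)&(v>100));P=pts(c,m,T);Q=(P-Tt[:3,3])@Tt[:3,:3]
print(m.sum(),rect(Q[:,[0,2]]),np.median(Q,0),rect(((world(c,np.argwhere(m)[:,::-1],np.median(P[:,2]),T)-Tt[:3,3])@Tt[:3,:3])[:,[0,2]]))
print("height fit",np.polyfit(Q[:,0],Q[:,1],1))
a=np.radians(8.45);e=np.array([np.cos(a),np.sin(a)]);home=np.array([.6039,.0271])
g=home-.101*e;print(g,move(s,[*g,.087],98.45))
E
```

```text
clock: 2.87
ee_pos: [0.4234, 0.2662, 0.0888]
tool_rot: [0.701, -0.7, -0.096, 0.093]
force: [-0.8, 0.2, -0.9]
width: 0.095
2.8667 [0.42344686 0.26615933 0.08882825] [-0.80418838  0.18081504 -0.94955313] 0.09531416000383948
6228 (array([-0.0599,  0.1626]), array([0.0991, 0.0226]), np.float32(17.98)) [-0.06486831  0.06480577  0.1584353 ] (array([-0.0597,  0.1591]), array([0.1001, 0.0275]), np.float32(17.63))
height fit [0.01099828 0.06698916]
[0.50399641 0.01225843] (array([  1.04,   0.14, -26.62]), array([-0.1 ,  6.92,  0.18]))
```

View pics/w2.png

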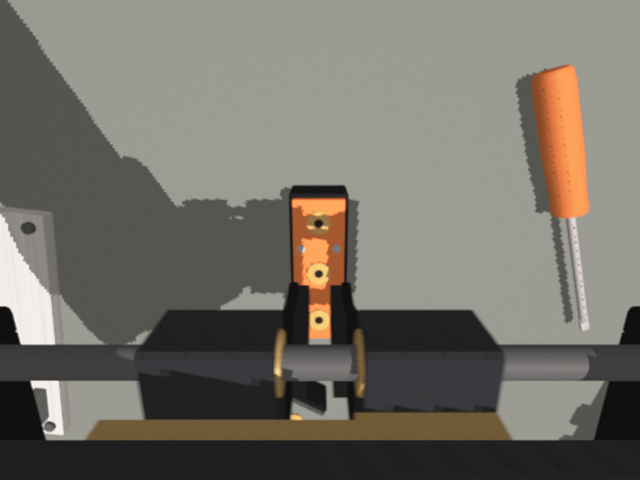

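The picture shows the connector still on the bench, because I lifted before the fingers had finished closing. I'll open, remeasure and regrip.

```bash
python3 -m inch '{"translation":[[0,0,0],[0,0,0],[0,0,0],[0,0,0],[0,0,0],[0,0,0],[0,0,0],[0,0,0],[0,0,0],[0,0,0]],"dr":[[0,0,0],[0,0,0],[0,0,0],[0,0,0],[0,0,0],[0,0,0],[0,0,0],[0,0,0],[0,0,0],[0,0,0]],"jaw":[0,0,0,0,0,0,0,0,0,0]}'; python3 - <<'E'
from plan import *
from plant import ctrl,cams
s=ctrl.get_state()
c=cams.capture("wrist");Tt=toolT(s);T=Tt@c["T_tool_cam"];cv2.imwrite("pics/w3.png",c["img"][:,:,::-1])
H=hsv(c);h,sa,v=[H[...,i].astype(int) for i in range(3)]
vv,uu=np.mgrid[:480,:640]
m=biggest((h>5)&(h<20)&(sa>150)&(v>90)&(uu<480)&(uu>230));P=world(c,np.argwhere(m)[:,::-1],.036,T)
print(m.sum(),rect(P))
r=rect(P);a=np.radians(r[2]);g=r[0]-.026*np.array([np.cos(a),np.sin(a)])
print(move(s,[*g,.007],r[2]+90))
E
```

```text
clock: 3.75
ee_pos: [0.4223, 0.2653, 0.0872]
tool_rot: [-0.701, 0.701, 0.095, -0.095]
force: [0.5, 0.2, 0.4]
width: 0.736
5860 (array([0.4468, 0.2724]), array([0.1042, 0.0356]), np.float32(15.44))
(array([-0.05,  8.02,  0.03]), array([ 0.  , -0.07,  0.  ]))
```

View pics/w3.png

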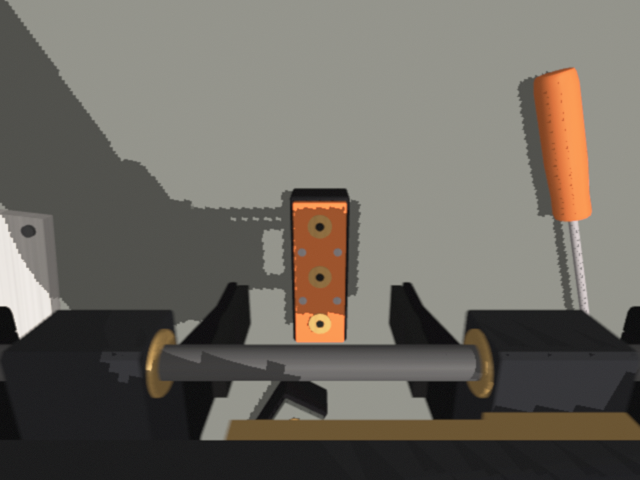

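The connector is still lying straight, centred at column 320, with the jaws open around it. I'll go down again and close fully this time.

```bash
python3 -m inch '{"translation":[[0,3,0],[0,6,0],[0,8,0],[0,8,0],[0,8,0],[0,8,0],[0,8,0],[0,8,0],[0,8,0],[0,8,0]],"dr":[[0,0,0],[0,0,0],[0,0,0],[0,0,0],[0,0,0],[0,0,0],[0,0,0],[0,0,0],[0,0,0],[0,0,0]],"jaw":[70,70,70,70,255,255,255,255,255,255]}'; python3 -m inch '{"translation":[[0,0,0],[0,0,0],[0,0,0],[0,0,0]],"dr":[[0,0,0],[0,0,0],[0,0,0],[0,0,0]],"jaw":[255,255,255,255]}'
```

```text
clock: 4.63
ee_pos: [0.4227, 0.2656, 0.0079]
tool_rot: [0.701, -0.701, -0.095, 0.094]
force: [-0.7, -0.5, -0.3]
width: 0.36
clock: 4.97
ee_pos: [0.4223, 0.2653, 0.0072]
tool_rot: [-0.701, 0.701, 0.095, -0.095]
force: [-0.0, -0.6, -0.1]
width: 0.062
```

```bash
python3 - <<'E'
from plan import *
from plant import ctrl,cams
s=ctrl.get_state();print(s["width"],s["force"])
c=cams.capture("wrist");cv2.imwrite("pics/w4.png",c["img"][:,:,::-1])
c=cams.capture("scene");cv2.imwrite("pics/s4.png",cv2.resize(c["img"][150:270,340:500,::-1],None,fx=5,fy=5))
print(ctrl.get_state()["width"])
E
```

```text
0.06168376744210361 [-0.0283447  -0.61601951 -0.082164  ]
0.024377341191535888
```

View pics/w4.png

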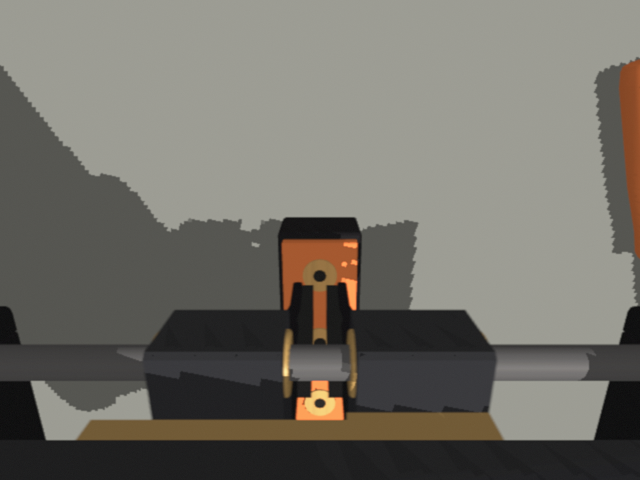

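View pics/s4.png

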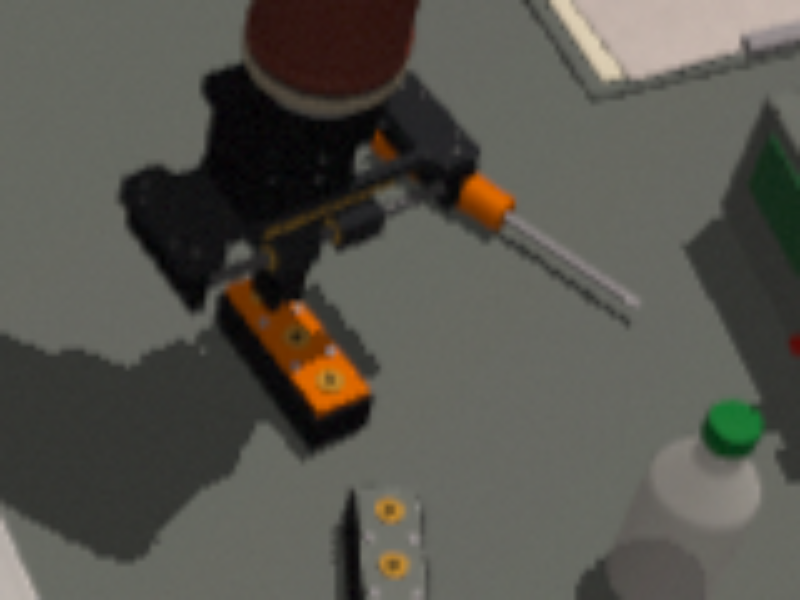

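```bash
python3 - <<'E'
from plan import *
from plant import ctrl,cams
s=ctrl.get_state();print(s["width"],s["ee_pos"])
c=cams.capture("wrist");Tt=toolT(s);Z=c["z_map"];K=c["intrinsics"];Tc=c["T_tool_cam"]
for u,v in [(300,290),(300,300),(300,330),(342,300),(320,290),(320,320),(320,275),(300,250),(320,403),(288,250),(320,228),(300,370),(260,330)]:
    z=Z[v,u];p=Tc@np.r_[(u-K[0,2])/K[0,0]*z,(v-K[1,2])/K[1,1]*z,z,1];w=Tt@p
    print((u,v),c["img"][v,u],z.round(3),"tool",p[:3].round(3),"world",w[:3].round(3))
print("TCP px",proj(c,[0,0,0],Tc), "tip edges", proj(c,[[0,0,.015],[0,0,-.015],[0.0095,-.019,0],[-.0095,-.019,0]],Tc))
c=cams.capture("scene");Tt[:3,3]
print(proj(c,Tt[:3,3]),)
E
```

```text
0.024377341191535888 [0.42228064 0.26530513 0.00712204]
(300, 290) [19 19 20] 0.17 tool [-0.011 -0.048 -0.008] world [0.414 0.255 0.055]
(300, 300) [17 14 17] 0.16 tool [-0.011 -0.058 -0.007] world [0.414 0.255 0.065]
(300, 330) [28 24 21] 0.138 tool [-0.011 -0.081 -0.006] world [0.413 0.256 0.088]
(342, 300) [23 16 17] 0.159 tool [-0.011 -0.059  0.009] world [0.409 0.271 0.066]
(320, 290) [150 113  67] 0.188 tool [-0.003 -0.031  0.001] world [0.42  0.265 0.038]
(320, 320) [165  88  48] 0.194 tool [ 0.014 -0.03   0.001] world [0.435 0.27  0.037]
(320, 275) [28 27 26] 0.187 tool [-0.01  -0.03   0.001] world [0.413 0.263 0.037]
(300, 250) [164  89  48] 0.184 tool [-0.022 -0.029 -0.009] world [0.403 0.251 0.036]
(320, 403) [46 44 41] 0.209 tool [ 0.062 -0.031  0.001] world [0.482 0.282 0.038]
(288, 250) [164  89  48] 0.184 tool [-0.022 -0.03  -0.014] world [0.405 0.246 0.037]
(320, 228) [20 18 19] 0.193 tool [-0.029 -0.018  0.001] world [0.394 0.258 0.025]
(300, 370) [123 120 119] 0.088 tool [-0.03  -0.128 -0.004] world [0.395 0.254 0.135]
(260, 330) [32 33 34] 0.088 tool [-0.038 -0.125 -0.013] world [0.389 0.243 0.132]
TCP px [[318.7251791  269.67459636]] tip edges [[346.16454622 269.66632832]
 [291.28579212 269.68286441]
 [318.68530096 301.44616032]
 [318.65388677 266.78933839]]
[[392.65719348 216.57062623]]
```

The pictures show the fingers closed above the connector: the finger faces end around tool y = -0.04, and the width reads almost shut. So the real fingertips sit about 4 cm behind the reported TCP. I'll measure that properly with the jaws open.

```bash
python3 -m inch '{"translation":[[0,0,0],[0,0,0],[0,0,0],[0,0,0],[0,0,0],[0,0,0],[0,0,0],[0,0,0],[0,0,0],[0,0,0]],"dr":[[0,0,0],[0,0,0],[0,0,0],[0,0,0],[0,0,0],[0,0,0],[0,0,0],[0,0,0],[0,0,0],[0,0,0]],"jaw":[70,70,70,70,70,70,70,70,70,70]}'; python3 - <<'E'
from plan import *
from plant import ctrl,cams
s=ctrl.get_state()
c=cams.capture("wrist");I=np.eye(4);cv2.imwrite("pics/w5.png",c["img"][:,:,::-1]);Tc=c["T_tool_cam"]
vv,uu=np.mgrid[:480,:640]
for nm,b in (("L",(uu>215)&(uu<290)),("R",(uu>350)&(uu<425))):
    m=b&(vv>240)&(vv<345)&(c["img"].max(2)<60)
    P=pts(c,m,Tc);P=P[(P[:,1]<-.0)]
    for y0 in np.arange(-.1,.0,.01):
        k=(P[:,1]>y0)&(P[:,1]<y0+.01)
        if k.sum()>2: print(nm,y0.round(3),k.sum(),P[k].min(0).round(4),P[k].max(0).round(4))
H=hsv(c);h,sa,v=[H[...,i].astype(int) for i in range(3)]
m=biggest((h>5)&(h<20)&(sa>150)&(v>90)&(uu<480)&(uu>230));Q=world(c,np.argwhere(m)[:,::-1],.036,toolT(s)@Tc);print(rect(Q))
c=cams.capture("scene");cv2.imwrite("pics/s5.png",cv2.resize(c["img"][150:270,340:500,::-1],None,fx=5,fy=5))
E
```

```text
clock: 6.0
ee_pos: [0.4223, 0.2653, 0.0072]
tool_rot: [-0.701, 0.701, 0.095, -0.095]
force: [0.3, 0.2, 0.6]
width: 0.672
L -0.09 239 [-0.0117 -0.0883 -0.0352] [-0.0066 -0.08   -0.0285]
L -0.08 401 [-0.0118 -0.08   -0.038 ] [ 0.0002 -0.0701 -0.0286]
L -0.07 563 [-0.012  -0.07   -0.0385] [ 0.0067 -0.06   -0.0284]
L -0.06 443 [-0.0117 -0.06   -0.0376] [ 0.0098 -0.0501 -0.0284]
L -0.05 375 [-0.0117 -0.05   -0.0375] [ 0.0095 -0.0401 -0.0285]
L -0.04 7 [-0.0093 -0.0398 -0.0337] [ 0.0037 -0.039  -0.0289]
L -0.03 282 [-0.0248 -0.0248 -0.0197] [ 0.0311 -0.0204 -0.0177]
R -0.09 253 [-0.0119 -0.0883  0.0293] [-0.006  -0.08    0.0367]
R -0.08 420 [-0.012  -0.08    0.0293] [-0.     -0.07    0.0391]
R -0.07 545 [-0.0117 -0.07    0.0293] [ 0.0072 -0.06    0.0392]
R -0.06 431 [-0.0116 -0.06    0.0292] [ 0.0096 -0.05    0.0378]
R -0.05 372 [-0.0117 -0.05    0.0293] [ 0.01   -0.04    0.0384]
R -0.04 7 [-0.0108 -0.04    0.0296] [ 0.0051 -0.0399  0.0374]
R -0.03 314 [-0.0245 -0.0255  0.0185] [ 0.032  -0.0203  0.0206]
(array([0.4226, 0.2657]), array([0.0553, 0.0351]), np.float32(15.45))
```

View pics/w5.png

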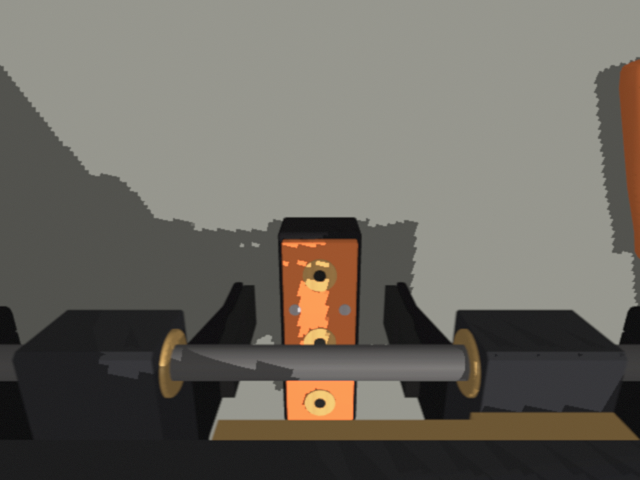

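View pics/s5.png

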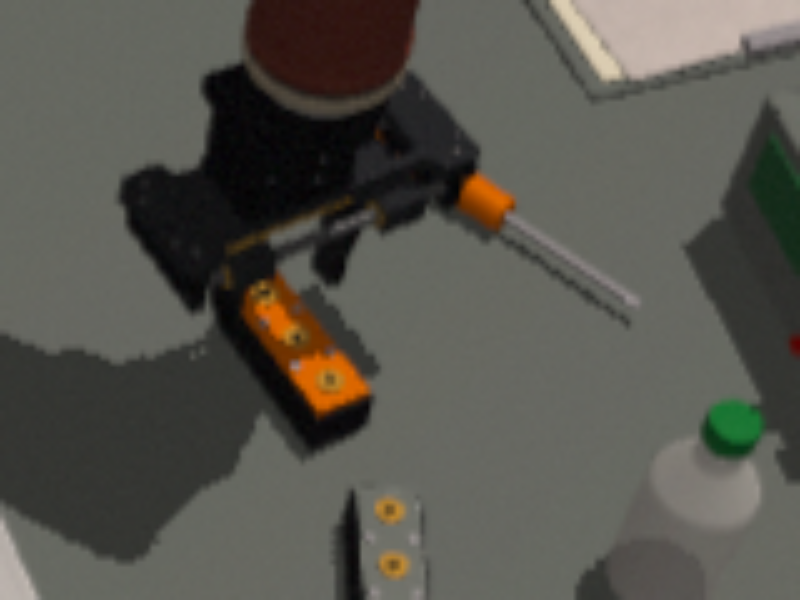

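The depth map puts both fingertips at tool y ≈ -0.039, so the reported TCP lies 39 mm beyond the real tips. I'll allow for that and go down 3.9 cm in stages, watching the force.

```bash
python3 -m inch '{"translation":[[0,1,0],[0,2,0],[0,2.9,0],[0,3.2,0],[0,3.5,0],[0,3.7,0],[0,3.8,0],[0,3.8,0]],"dr":[[0,0,0],[0,0,0],[0,0,0],[0,0,0],[0,0,0],[0,0,0],[0,0,0],[0,0,0]],"jaw":[70,70,70,70,70,70,70,70]}'
```

```text
clock: 6.77
ee_pos: [0.4224, 0.2653, -0.0309]
tool_rot: [-0.701, 0.701, 0.095, -0.095]
force: [-0.5, 0.4, 0.2]
width: 0.722
```

```bash
python3 -m inch '{"translation":[[0,0,0],[0,0,0],[0,0,0],[0,0,0],[0,0,0],[0,0,0],[0,0,0]],"dr":[[0,0,0],[0,0,0],[0,0,0],[0,0,0],[0,0,0],[0,0,0],[0,0,0]],"jaw":[255,255,255,255,255,255,255]}'; python3 -m inch '{"translation":[[0,0,0]],"dr":[[0,0,0]],"jaw":[255]}'
```

```text
clock: 7.35
ee_pos: [0.4224, 0.2654, -0.0307]
tool_rot: [0.701, -0.701, -0.095, 0.095]
force: [-1.1, -0.3, 3.4]
width: 0.457
clock: 7.43
ee_pos: [0.4224, 0.2654, -0.0307]
tool_rot: [0.701, -0.701, -0.095, 0.095]
force: [-0.8, -0.5, 1.9]
width: 0.458
```

```bash
python3 -m inch '{"translation":[[0,-1,0],[0,-3,0],[0,-6,0],[0,-8,0],[0,-8,0],[0,-8,0]],"dr":[[0,0,0],[0,0,0],[0,0,0],[0,0,0],[0,0,0],[0,0,0]],"jaw":[255,255,255,255,255,255]}'; python3 - <<'E'
from plan import *
from plant import ctrl,cams
s=ctrl.get_state();print(s["clock"],s["ee_pos"],s["force"],s["width"])
c=cams.capture("wrist");Tt=toolT(s);Tc=c["T_tool_cam"];cv2.imwrite("pics/w6.png",c["img"][:,:,::-1])
H=hsv(c);h,sa,v=[H[...,i].astype(int) for i in range(3)];vv,uu=np.mgrid[:480,:640]
m=biggest((h>5)&(h<20)&(sa>150)&(v>90)&(uu<480)&(uu>230));P=pts(c,m,Tc);k=np.abs(P[:,1]-np.median(P[:,1]))<.01;P=P[k]
print("tool pts",P.min(0),P.max(0),"slope y(x)",np.polyfit(P[:,0],P[:,1],1),np.median(P,0))
a=np.radians(8.45);e=np.array([np.cos(a),np.sin(a)]);home=np.array([.6039,.0271])
g=home-.101*e;print(g,move(s,[*g,.06],98.45))
E
```

```text
clock: 7.93
ee_pos: [0.4229, 0.2658, 0.0504]
tool_rot: [0.701, -0.7, -0.095, 0.094]
force: [-0.4, -0.7, -2.0]
width: 0.455
7.9333 [0.42293001 0.26583134 0.05039544] [-0.35826113 -0.67318963 -2.01248492] 0.4551467624805934
tool pts [-0.02655064 -0.06962854 -0.01812811] [ 0.00400904 -0.06005195  0.0186137 ] slope y(x) [-0.02738539 -0.0675537 ] [-0.01575967 -0.06737882  0.00021845]
[0.50399641 0.01225843] (array([  1.1 ,  -0.99, -26.6 ]), array([-0.07,  6.92,  0.12]))
```

View pics/w6.png

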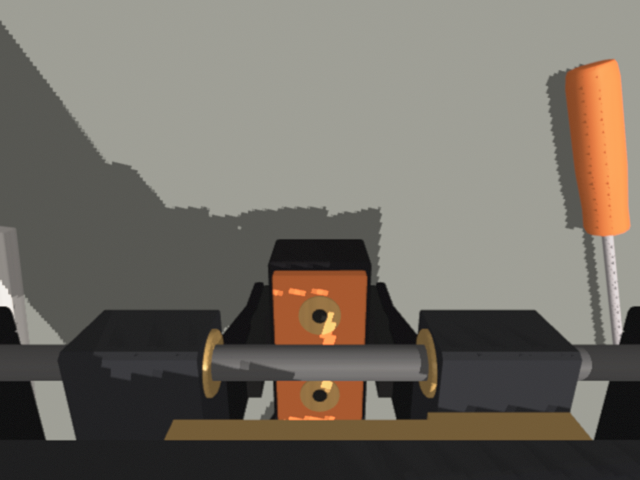

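The connector is held square: its rear contact is at (320,317) and its sides are symmetric between the fingers. Carrying it to the open end of the jig.

```bash
python3 -m inch '{"translation":[[1.1,-1,-26.6],[1.1,-1,-26.6],[1.1,-1,-26.6],[1.1,-1,-26.6],[1.1,-1,-26.6],[1.1,-1,-26.6],[1.1,-1,-26.6],[1.1,-1,-26.6],[1.1,-1,-26.6],[1.1,-1,-26.6]],"dr":[[0,6.9,0],[0,6.9,0],[0,6.9,0],[0,6.9,0],[0,6.9,0],[0,6.9,0],[0,6.9,0],[0,6.9,0],[0,6.9,0],[0,6.9,0]],"jaw":[255,255,255,255,255,255,255,255,255,255]}'; python3 - <<'E'
from plan import *
from plant import ctrl,cams
s=ctrl.get_state();print(s["clock"],s["ee_pos"],s["force"],s["width"],s["qpos"].round(2))
c=cams.capture("wrist");Tt=toolT(s);Tc=c["T_tool_cam"];cv2.imwrite("pics/w7.png",c["img"][:,:,::-1])
c=cams.capture("top");np.savez("pics/top7.npz",**c);cv2.imwrite("pics/t7.png",cv2.resize(c["img"][170:300,230:400,::-1],None,fx=4.5,fy=4.5))
E
```

```text
clock: 8.82
ee_pos: [0.5023, 0.0125, 0.058]
tool_rot: [-0.705, 0.705, 0.052, -0.053]
force: [-0.9, -0.6, -2.0]
width: 0.457
8.8167 [0.50234547 0.01254839 0.0580325 ] [-0.91169135 -0.64790176 -2.02259709] 0.4567632569005136 [-0.48  0.14  0.4   1.98 -0.07  1.03  1.67]
```

View pics/w7.png

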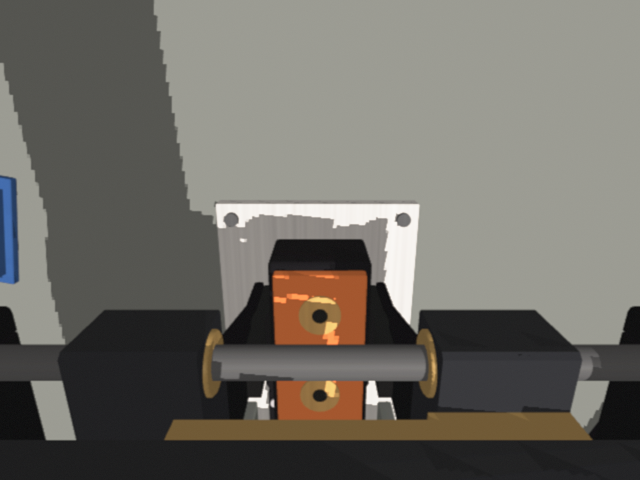

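View pics/t7.png

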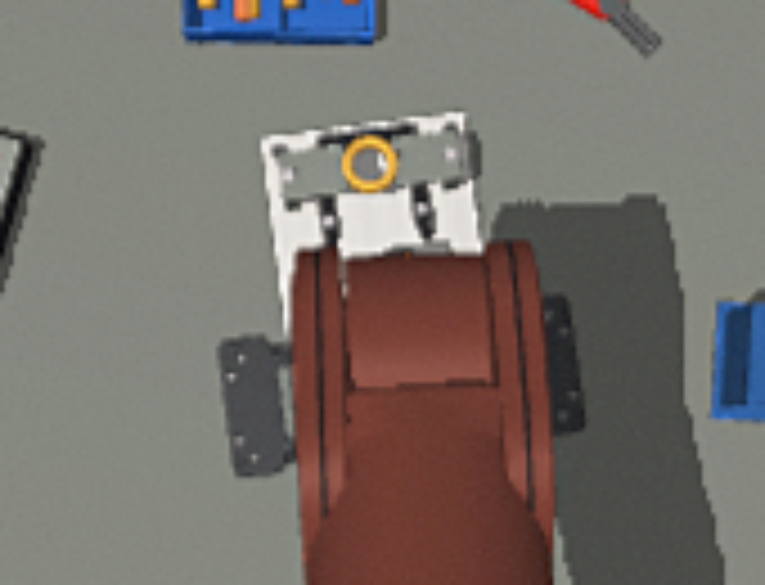

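```bash
python3 -m inch '{"translation":[[0,0,0]],"dr":[[0,0,0]],"jaw":[255]}'; python3 - <<'E'
from plan import *
from plant import ctrl,cams
s=ctrl.get_state()
c=cams.capture("wrist");Tt=toolT(s);Tc=c["T_tool_cam"];np.savez("pics/w8.npz",**c);g=cv2.cvtColor(c["img"],cv2.COLOR_RGB2GRAY).astype(float);T=Tt@Tc
L=[];Rr=[];Tp=[]
for v in range(230,280,3):
    r=np.diff(cv2.GaussianBlur(g,(1,5),0)[v]); l=np.argmax(np.abs(r[205:240]))+205.5; q=np.argmax(np.abs(r[400:430]))+400.5; L.append((l,v));Rr.append((q,v))
for u in range(240,400,5):
    Tp.append((u,np.argmax(np.abs(np.diff(g[:,u])[190:212]))+190.5))
A=[world(c,x,.012,T)[:,:2] for x in (L,Rr,Tp)]
def fit(P):
    vx,vy,x,y=cv2.fitLine(P.astype(np.float32),cv2.DIST_HUBER,0,.01,.01).ravel();return np.array([x,y]),np.degrees(np.arctan2(vy,vx))
for P in A: print(fit(P))
(pl,al),(pr,ar),(pt,at)=[fit(P) for P in A]
yaw=8.45
e=np.array([np.cos(np.radians(yaw)),np.sin(np.radians(yaw))]);n=np.array([-e[1],e[0]])
print("lat L,R",pl@n,pr@n,"mid",(pl@n+pr@n)/2,"rear along",pt@e,"tool",Tt[:2,3]@n,Tt[:2,3]@e, "tool heading",np.degrees(np.arctan2(Tt[1,2],Tt[0,2]))-90,Tt[2,:3])
print("homes top-derived",np.array([.6039,.0271])@n,np.array([.6039,.0271])@e,"rear-derived home",pt@e+.13)
c=dict(np.load("pics/top7.npz"));
E
```

```text
clock: 9.0
ee_pos: [0.503, 0.013, 0.0588]
tool_rot: [0.705, -0.705, -0.053, 0.053]
force: [-0.2, 0.1, -1.7]
width: 0.454
(array([ 0.52449065, -0.05092321], dtype=float32), np.float32(8.018933))
(array([0.49972168, 0.07654469], dtype=float32), np.float32(8.709886))
(array([0.47448483, 0.02112215], dtype=float32), np.float32(-81.916855))
lat L,R -0.12744235981748922 0.0022815151310818086 mid -0.06258042234320371 rear along 0.4724378703515793 tool -0.06102397439894189 0.49940622564022213 tool heading 8.597231342690137 [-7.46463771e-04 -9.99999709e-01  1.58373315e-04]
homes top-derived -0.061935040687917504 0.6013265924063113 rear-derived home 0.6024378703515794
```

```bash
python3 -m inch '{"translation":[[0,2,-0.15],[0,4,-0.15],[0,6,-0.15],[0,7,-0.15],[0,7.4,-0.15],[0,7.6,-0.15],[0,7.6,-0.15],[0,7.6,-0.15]],"dr":[[0,0.2,0],[0,0.2,0],[0,0.2,0],[0,0.2,0],[0,0.2,0],[0,0.2,0],[0,0.2,0],[0,0.2,0]],"jaw":[255,255,255,255,255,255,255,255]}'; python3 - <<'E'
from plan import *
from plant import ctrl
s=ctrl.get_state();T=toolT(s);a=np.radians(8.4);e=np.array([np.cos(a),np.sin(a)]);n=np.array([-e[1],e[0]])
print(s["ee_pos"],s["force"],"lat",s["ee_pos"][:2]@n,"along",s["ee_pos"][:2]@e,"head",np.degrees(np.arctan2(T[1,2],T[0,2]))-90)
E
```

```text
clock: 9.72
ee_pos: [0.5044, 0.0104, -0.016]
tool_rot: [0.705, -0.705, -0.052, 0.051]
force: [0.2, -0.0, -1.0]
width: 0.457
[ 0.50441281  0.01039202 -0.01595044] [ 0.22368826 -0.00574025 -1.02228019] lat -0.0634056156109562 along 0.5005197380324682 head 8.27775489293822
```

```bash
python3 -m inch '{"translation":[[0,0,0.15],[1.5,0,0.15],[3,0,0.15],[4.5,0,0.15],[5.5,0,0.15],[6.2,0,0.15],[6.5,0,0.15],[6.5,0,0.15],[6.5,0,0.15]],"dr":[[0,-0.1,0],[0,-0.1,0],[0,-0.1,0],[0,-0.1,0],[0,-0.1,0],[0,-0.1,0],[0,-0.1,0],[0,-0.1,0],[0,-0.1,0]],"jaw":[255,255,255,255,255,255,255,255,255]}'; python3 - <<'E'
from plan import *
from plant import ctrl,cams
s=ctrl.get_state();T=toolT(s);a=np.radians(8.4);e=np.array([np.cos(a),np.sin(a)]);n=np.array([-e[1],e[0]])
print(s["ee_pos"],s["force"],"lat",s["ee_pos"][:2]@n,"along",s["ee_pos"][:2]@e,"head",np.degrees(np.arctan2(T[1,2],T[0,2]))-90)
for k in("scene","wrist"):
    c=cams.capture(k);np.savez(f"pics/{k}9.npz",**c)
    im=c["img"][:,:,::-1]; 
    if k=="scene": im=cv2.resize(im[220:320,270:400],None,fx=6,fy=6)
    cv2.imwrite(f"pics/{k}9.png",im)
E
```

```text
clock: 10.47
ee_pos: [0.5671, 0.0209, -0.017]
tool_rot: [-0.705, 0.705, 0.051, -0.052]
force: [0.3, 0.2, -1.5]
width: 0.458
[ 0.56714574  0.02089286 -0.01696888] [ 0.28748922  0.18984481 -1.4583868 ] lat -0.0621816402212862 along 0.5641136793293844 head 8.360639042067248
```

View pics/scene9.png

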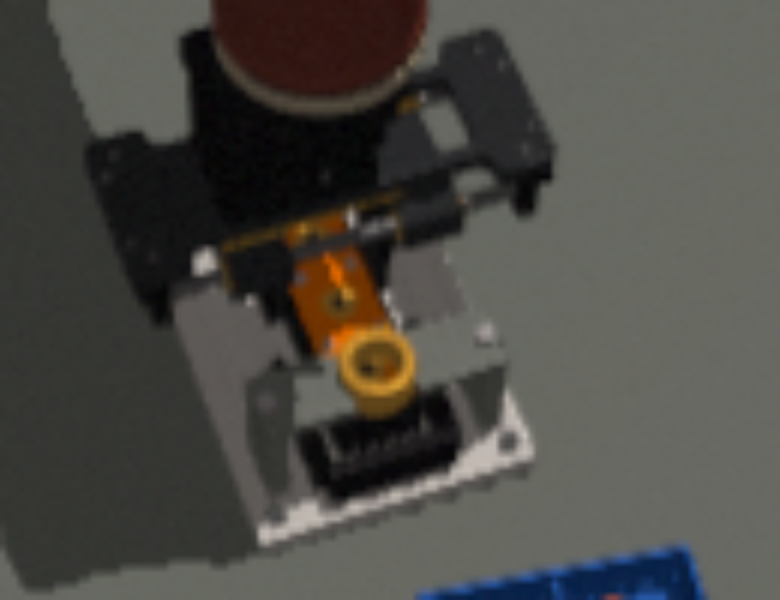

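View pics/wrist9.png

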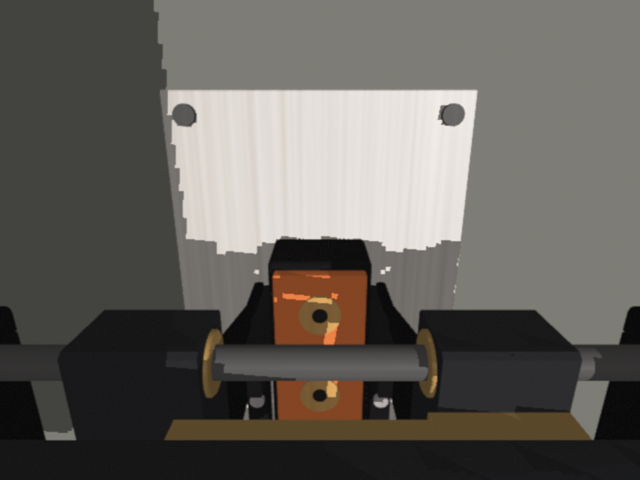

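The wrist view is symmetric: the connector contact is at column 320, the stop screws at 257 and 380, and the plate's rear edge is level at row 90. The scene view shows the orange end going in under the bridge. Next I push it to the end stop.

```bash
python3 -m inch '{"translation":[[0.5,0,-0.05],[0.9,0,-0.05],[1.0,0,-0.05],[1.1,0,-0.05],[1.2,0,-0.05],[1.2,0,-0.05]],"dr":[[0,0,0],[0,0,0],[0,0,0],[0,0,0],[0,0,0],[0,0,0]],"jaw":[255,255,255,255,255,255]}'
```

```text
clock: 11.07
ee_pos: [0.5792, 0.0223, -0.0171]
tool_rot: [-0.705, 0.705, 0.051, -0.052]
force: [-2.6, 0.1, -1.9]
width: 0.461
```

```bash
python3 -m inch '{"translation":[[0.1,0,0],[0.2,0,0],[0.2,0,0]],"dr":[[0,0,0],[0,0,0],[0,0,0]],"jaw":[255,255,255]}'
```

```text
clock: 11.32
ee_pos: [0.579, 0.0223, -0.0176]
tool_rot: [0.705, -0.705, -0.05, 0.053]
force: [-8.6, -0.4, 1.5]
width: 0.46
```

```bash
python3 -m inch '{"translation":[[0,0.1,0],[0,0.1,0],[-0.1,0.1,0],[-0.1,0.1,0]],"dr":[[0,0,0],[0,0,0],[0,0,0],[0,0,0]],"jaw":[255,255,255,255]}'
```

```text
clock: 11.65
ee_pos: [0.5792, 0.0223, -0.0184]
tool_rot: [-0.705, 0.705, 0.051, -0.052]
force: [-5.2, -1.0, -2.5]
width: 0.46
```

```bash
python3 -m inch '{"translation":[[0,0,0],[0,0,0],[0,0,0],[0,0,0],[0,0,0],[0,0,0]],"dr":[[0,0,0],[0,0,0],[0,0,0],[0,0,0],[0,0,0],[0,0,0]],"jaw":[110,110,110,110,110,110]}'
```

```text
clock: 12.15
ee_pos: [0.581, 0.0226, -0.0177]
tool_rot: [0.705, -0.705, -0.052, 0.051]
force: [-0.0, 0.3, -0.1]
width: 0.567
```

```bash
python3 -m inch '{"translation":[[0,-2,0],[0,-5,0],[0,-9,0],[-4,-13,0],[-8,-17,0],[-12,-19,0],[-12,-19,0],[-12,-19,0]],"dr":[[0,0,0],[0,0,0],[0,0,0],[0,0,0],[0,0,0],[0,0,0],[0,0,0],[0,0,0]],"jaw":[110,110,110,110,110,110,110,110]}'; python3 - <<'E'
from plan import *
from plant import ctrl,cams
s=ctrl.get_state();print(s["ee_pos"],s["qpos"].round(2));np.save("pics/T10.npy",toolT(s))
for k in("wrist","top"):
    c=cams.capture(k);np.savez(f"pics/{k}10.npz",**c);im=c["img"][:,:,::-1]
    if k=="top": im=cv2.resize(im[180:290,260:370],None,fx=5,fy=5)
    cv2.imwrite(f"pics/{k}10.png",im)
E
```

```text
clock: 12.82
ee_pos: [0.4604, 0.0042, 0.1762]
tool_rot: [0.706, -0.704, -0.053, 0.049]
force: [1.8, -0.5, -0.4]
width: 0.566
[0.46039809 0.00424523 0.17617622] [-0.52 -0.08  0.4   1.93  0.03  1.27  1.58]
```

View pics/wrist10.png

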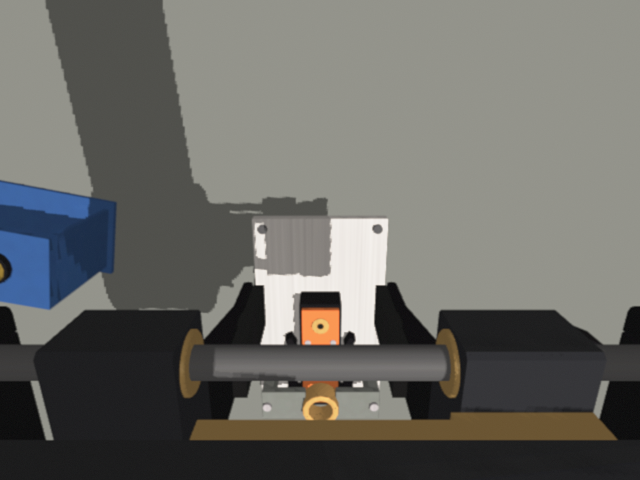

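View pics/top10.png

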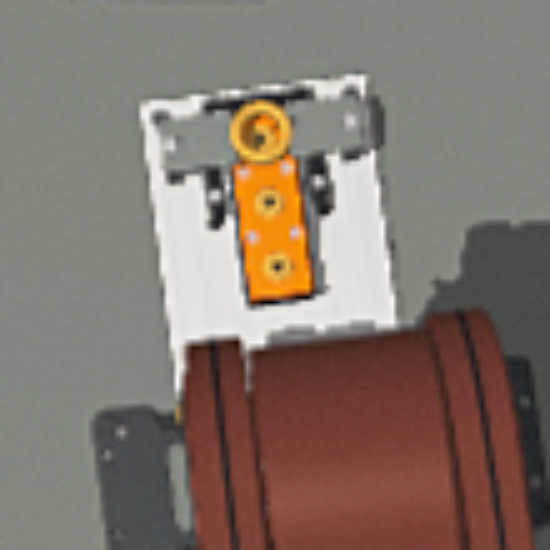

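```bash
python3 - <<'E'
from plan import *
c=dict(np.load("pics/top10.npz"));H=hsv(c);h,s,v=[H[...,i].astype(int) for i in range(3)];vv,uu=np.mgrid[:480,:640]
m=biggest((h>5)&(h<17)&(s>170)&(v>150)&(uu>300)&(uu<330)&(vv>210)&(vv<245));r=rect(world(c,np.argwhere(m)[:,::-1],.048));print("top orange",r)
e=np.array([np.cos(np.radians(8.4)),np.sin(np.radians(8.4))]);n=np.array([-e[1],e[0]])
print("lat conn",r[0]@n,"plate",np.array([.5741,.0227])@n)
T=np.load("pics/T10.npy");c=dict(np.load("pics/wrist10.npz"));T=T@c["T_tool_cam"]
print("wrist: plate holes mid",world(c,[[262,228.5],[377,228.5]],.012,T).mean(0)[:2]@n,"contact",world(c,[[320.5,326]],.049,T)[0,:2]@n,"stops",world(c,[[291,338],[349.5,338]],.026,T).mean(0)[:2]@n,"screws bridge",world(c,[[266.5,407.5],[374,407]],.062,T).mean(0)[:2]@n)
cv2.imwrite("pics/w10z.png",cv2.resize(c["img"][205:425,240:400,::-1],None,fx=3.6,fy=2.7))
print(np.degrees(np.arctan2(*(np.diff(world(c,[[262,228.5],[377,228.5]],.012,T)[:,:2],axis=0)[0])[::-1]))+90)
E
```

```text
top orange (array([0.5552, 0.0336]), array([0.0216, 0.0089]), np.float32(51.06))
lat conn -0.04786574707029453 plate -0.06140978473942068
wrist: plate holes mid -0.06223305253821635 contact -0.0615742479647576 stops -0.061737831488245784 screws bridge -0.06196614621436758
188.2439476637881
```

View pics/w10z.png

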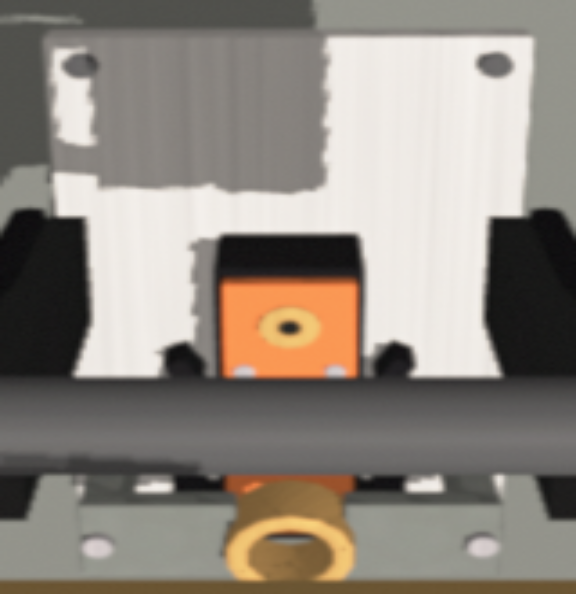

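The connector is home and centred: contact, stops, bridge screws and plate holes agree to within 0.7 mm laterally, and the 8.6 N end-stop push fits. Now the tester. I'll hover above it with the jaws turned along the stand's x axis.

```bash
python3 - <<'E'
from plan import *
from plant import ctrl
s=ctrl.get_state();print(s["ee_pos"],move(s,[.5265,-.2335,.22],-3))
E
```

```text
[0.46234569 0.00527108 0.17333053] (array([  2.88,  -4.69, -24.55]), array([-2.3000e-01,  1.0138e+02,  7.0000e-02]))
```

```bash
python3 -m inch '{"translation":[[2.9,-4.7,-24.5],[2.9,-4.7,-24.5],[2.9,-4.7,-24.5],[2.9,-4.7,-24.5],[2.9,-4.7,-24.5],[2.9,-4.7,-24.5],[2.9,-4.7,-24.5],[2.9,-4.7,-24.5],[2.9,-4.7,-24.5],[2.9,-4.7,-24.5]],"dr":[[0,101.4,0],[0,101.4,0],[0,101.4,0],[0,101.4,0],[0,101.4,0],[0,101.4,0],[0,101.4,0],[0,101.4,0],[0,101.4,0],[0,101.4,0]],"jaw":[60,60,60,60,60,60,60,60,60,60]}';python3 - <<'E'
from plan import *
from plant import ctrl
s=ctrl.get_state();print(s["ee_pos"],move(s,[.5265,-.2335,.22],-3),s["qpos"])
E
```

```text
clock: 13.75
ee_pos: [0.5269, -0.2336, 0.2176]
tool_rot: [-0.6, 0.602, -0.373, 0.372]
force: [0.5, 0.1, 0.7]
width: 0.765
[ 0.52687687 -0.23363815  0.21757313] (array([-0.03, -0.24, -0.03]), array([ 0.15, 29.38,  0.06])) [-0.2927272   0.19308698  0.73494747  1.62692448 -0.12919803  1.37380083
  0.91888393]
```

```bash
python3 -m inch '{"translation":[[0,0,0],[0,0,0],[0,0,0],[0,0,0],[0,0,0],[0,0,0],[0,0,0]],"dr":[[0,29.7,0],[0,29.7,0],[0,29.7,0],[0,29.7,0],[0,29.7,0],[0,29.7,0],[0,29.7,0]],"jaw":[60,60,60,60,60,60,60]}';python3 - <<'E'
from plan import *
from plant import ctrl,cams
s=ctrl.get_state();print(s["ee_pos"],move(s,[.5265,-.2335,.22],-3),s["qpos"].round(2))
c=cams.capture("wrist");np.savez("pics/wrist11.npz",**c);np.save("pics/T11.npy",toolT(s));cv2.imwrite("pics/w11.png",c["img"][:,:,::-1])
c=cams.capture("top");np.savez("pics/top11.npz",**c);cv2.imwrite("pics/t11.png",cv2.resize(c["img"][180:290,260:370,::-1],None,fx=5,fy=5))
E
```

```text
clock: 14.33
ee_pos: [0.5266, -0.2331, 0.2184]
tool_rot: [0.488, -0.489, 0.512, -0.512]
force: [0.2, -0.3, 0.7]
width: 0.764
[ 0.52655712 -0.23309629  0.21842929] (array([ 0.04, -0.16, -0.  ]), array([0.07, 0.29, 0.04])) [-0.34  0.2   0.8   1.63 -0.14  1.38  0.42]
```

View pics/w11.png

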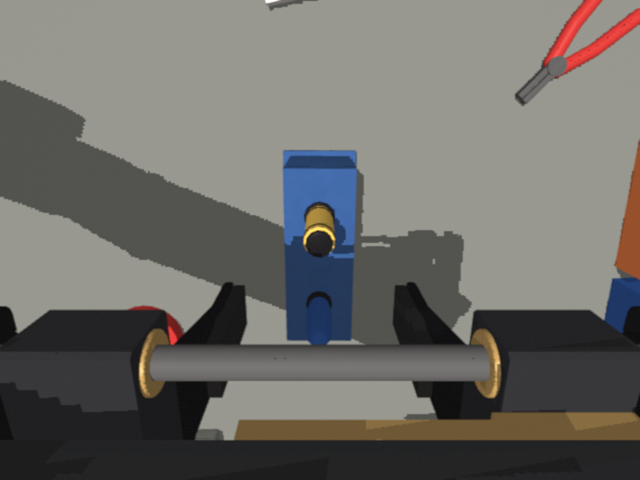

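View pics/t11.png

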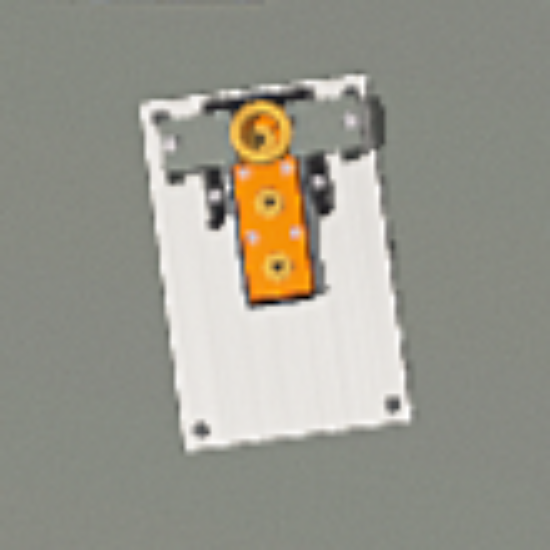

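The top view shows the connector undisturbed in the jig. The wrist view shows the tester's handle end at (319,243) and the driver beyond it at (319,320).

```bash
python3 - <<'E'
from plan import *
from plant import ctrl
c=dict(np.load("pics/wrist11.npz"));Tt=np.load("pics/T11.npy");T=Tt@c["T_tool_cam"]
print("top centre",world(c,[[319,243]],.169,T),"base",world(c,[[319.5,206]],.1,T), "edges",world(c,[[303.5,243],[335,243]],.169,T))
Z=c["z_map"];print(pts(c,(np.abs(np.mgrid[:480,:640][0]-243)<3)&(np.abs(np.mgrid[:480,:640][1]-319)<3),T).mean(0))
H=hsv(c);h,s,v=[H[...,i].astype(int) for i in range(3)];uu=np.mgrid[:480,:640][1]
m=(h>100)&(h<125)&(s>120)&(uu<420)&(uu>230);P=pts(c,m,T);k=np.abs(P[:,2]-.095)<.004;print(rect(P[k]),np.median(P[k,2]))
s=ctrl.get_state();print(move(s,[*world(c,[[319,243]],.169,T)[0,:2],.075],-3))
E
```

```text
top centre [[ 0.52609637 -0.23419682  0.169     ]] base [[ 0.52678214 -0.22570415  0.1       ]] edges [[ 0.51579338 -0.23371039  0.169     ]
 [ 0.53673081 -0.2346989   0.169     ]]
[ 0.52611465 -0.23385647  0.16990871]
(array([ 0.5238, -0.2751]), array([0.1606, 0.0596]), np.float32(86.84)) 0.09571485999734741
(array([ 0.1 , 14.38, -0.02]), array([0.03, 0.22, 0.02]))
```

```bash
python3 -m inch '{"translation":[[0.1,3,0],[0.1,7,0],[0.1,11,0],[0.1,13,0],[0.1,14,0],[0.1,14.4,0],[0.1,14.4,0],[0.1,14.4,0]],"dr":[[0,0,0],[0,0,0],[0,0,0],[0,0,0],[0,0,0],[0,0,0],[0,0,0],[0,0,0]],"jaw":[60,60,60,60,60,60,60,60]}';python3 - <<'E'
from plan import *
from plant import ctrl,cams
s=ctrl.get_state();print(s["ee_pos"],move(s,[.5261,-.2342,.075],-3))
c=cams.capture("wrist");cv2.imwrite("pics/w12.png",c["img"][:,:,::-1])
E
```

```text
clock: 15.1
ee_pos: [0.5273, -0.2347, 0.0766]
tool_rot: [-0.487, 0.487, -0.512, 0.513]
force: [-0.7, -0.6, -0.1]
width: 0.768
[ 0.52728296 -0.23470449  0.076648  ] (array([-0.04,  0.16, -0.12]), array([-0.11,  0.08,  0.03]))
```

View pics/w12.png

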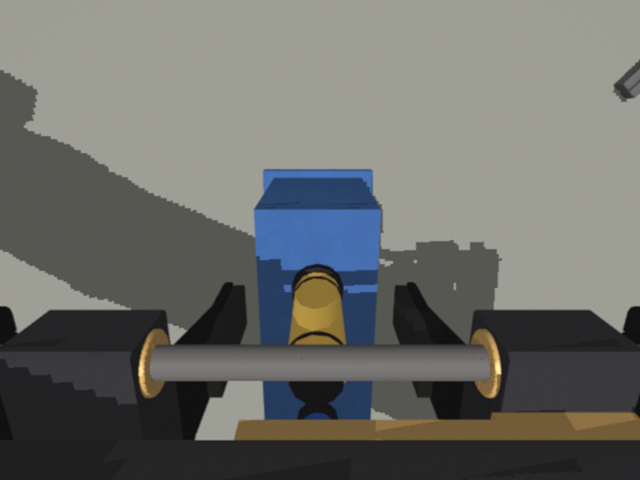

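```bash
python3 -m inch '{"translation":[[0,0,-0.1],[0,0,-0.1],[0,0,-0.1],[0,0,-0.1],[0,0,-0.1],[0,0,-0.1],[0,0,-0.1],[0,0,-0.1],[0,0,-0.1],[0,0,-0.1]],"dr":[[0,0,0],[0,0,0],[0,0,0],[0,0,0],[0,0,0],[0,0,0],[0,0,0],[0,0,0],[0,0,0],[0,0,0]],"jaw":[60,255,255,255,255,255,255,255,255,255]}';python3 -m inch '{"translation":[[0,0,0],[0,0,0]],"dr":[[0,0,0],[0,0,0]],"jaw":[255,255]}'
```

```text
clock: 15.98
ee_pos: [0.5253, -0.2341, 0.0751]
tool_rot: [0.487, -0.487, 0.513, -0.513]
force: [-0.6, 0.2, 0.8]
width: 0.25
clock: 16.15
ee_pos: [0.5253, -0.2341, 0.0752]
tool_rot: [-0.487, 0.487, -0.513, 0.513]
force: [0.4, -0.6, -0.8]
width: 0.245
```

```bash
python3 -m inch '{"translation":[[0,-1,0],[0,-3,0],[0,-6,0],[0,-9,0],[0,-12,0],[0,-14,0],[0,-14,0],[0,-14,0]],"dr":[[0,0,0],[0,0,0],[0,0,0],[0,0,0],[0,0,0],[0,0,0],[0,0,0],[0,0,0]],"jaw":[255,255,255,255,255,255,255,255]}';python3 - <<'E'
from plan import *
from plant import ctrl,cams
s=ctrl.get_state();print(s["ee_pos"],s["width"],s["force"])
for k in("wrist","scene","top"):
    c=cams.capture(k);np.savez(f"pics/{k}13.npz",**c);cv2.imwrite(f"pics/{k}13.png",c["img"][:,:,::-1] if k=="wrist" else cv2.resize(c["img"][150:300,150:350,::-1] if k=="scene" else c["img"][190:290,340:480,::-1],None,fx=4,fy=4))
np.save("pics/T13.npy",toolT(s))
E
```

```text
clock: 16.82
ee_pos: [0.5258, -0.2344, 0.2166]
tool_rot: [-0.487, 0.486, -0.512, 0.513]
force: [0.3, -0.9, -0.9]
width: 0.246
[ 0.52579421 -0.23440627  0.21657319] 0.24587988644629272 [ 0.25824428 -0.93470312 -0.91371532]
```

View pics/wrist13.png

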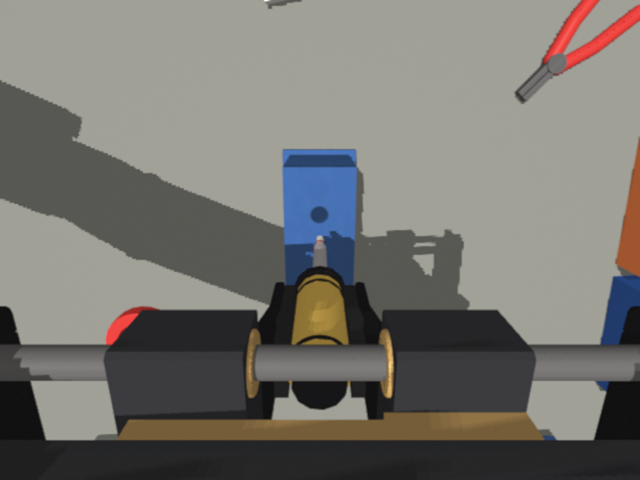

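View pics/scene13.png

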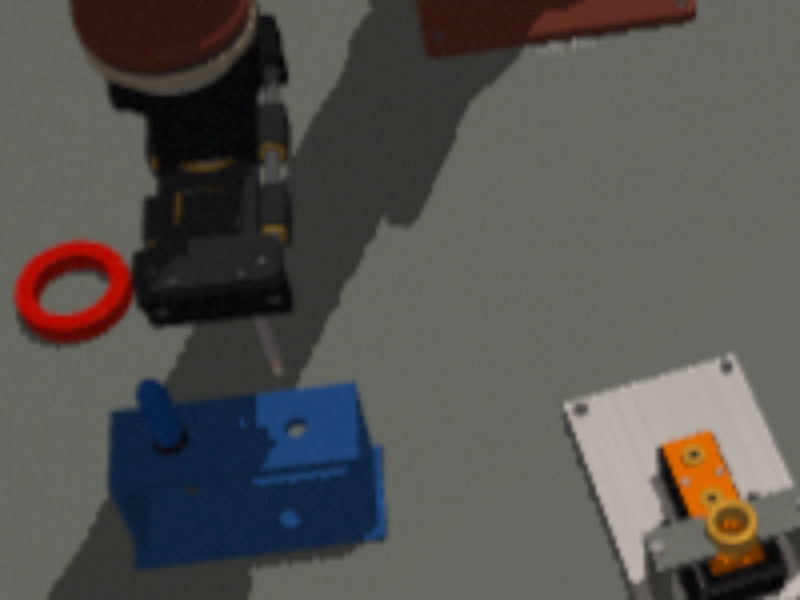

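```bash
python3 - <<'E'
from plan import *
c=dict(np.load("pics/wrist13.npz"));Tc=c["T_tool_cam"];im=c["img"]
cv2.imwrite("pics/w13z.png",cv2.resize(im[215:300,270:370,::-1],None,fx=7,fy=7,interpolation=0))
print("exp tip",proj(c,[[0,.06,0],[0,.042,0],[0,-.02,0]],Tc))
m=np.zeros((480,640),bool);m[238:268,312:328]=1;P=pts(c,m,Tc);k=(P[:,1]<.07)&(P[:,1]>-.03)
P=P[k]
for y0 in np.arange(-.03,.07,.01):
    q=P[(P[:,1]>=y0)&(P[:,1]<y0+.01)]
    if len(q)>2: print(y0.round(2),len(q),np.median(q,0).round(4),q.min(0).round(4),q.max(0).round(4))
E
```

```text
exp tip [[319.51266736 236.55076937]
 [319.52714632 245.13626473]
 [319.59604564 285.99105764]]
-0.03 24 [-0.0115 -0.0223 -0.    ] [-0.0123 -0.0242 -0.0037] [-0.0107 -0.0206  0.0036]
0.0 77 [-0.0022  0.0062 -0.0003] [-0.0033  0.0011 -0.0037] [0.0001 0.01   0.0037]
0.01 81 [-0.0023  0.0144  0.0003] [-0.0033  0.0101 -0.0039] [0.0009 0.0198 0.0038]
0.02 72 [-0.0022  0.0245  0.0003] [-0.0031  0.0202 -0.004 ] [0.0014 0.0298 0.004 ]
0.03 63 [-0.0022  0.0349 -0.0003] [-0.003   0.03   -0.0035] [-0.0001  0.0399  0.0035]
0.04 20 [-0.0013  0.0471  0.0003] [-0.0028  0.04   -0.0023] [-0.0003  0.0498  0.0029]
0.05 20 [-0.0006  0.0529 -0.    ] [-0.0014  0.0507 -0.0024] [0.0014 0.0586 0.0024]
```

View pics/w13z.png

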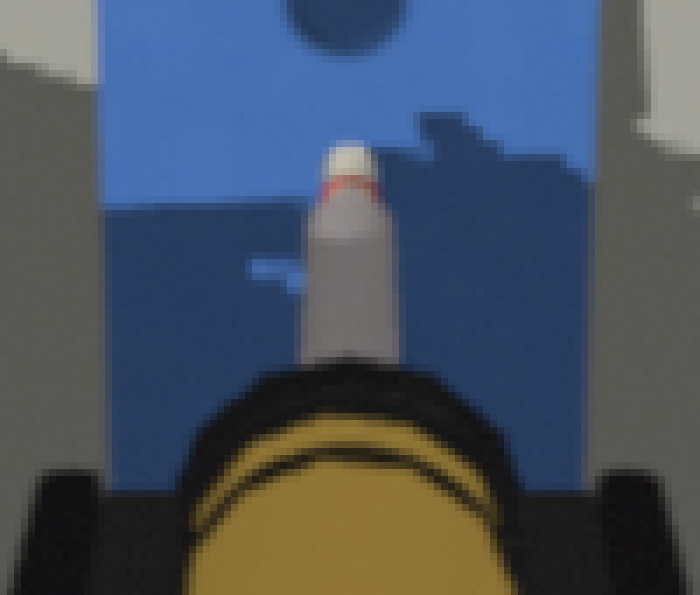

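The tester is held straight: the rod axis runs parallel to the tool at (x 0.7 mm, z 0), with the tip at tool y ≈ +0.060. I'll move just short of the bush and measure it with the wrist camera.

```bash
python3 - <<'E'
from plan import *
from plant import ctrl
s=ctrl.get_state();print(move(s,[.6398,-.02,.215],-3))
E
```

```text
(array([-21.94,  -0.1 ,  10.41]), array([ 0.1 ,  0.05, -0.02]))
```

```bash
python3 -m inch '{"translation":[[-2,0,1],[-5.5,0,2.6],[-9,0,4.3],[-12.5,0,6],[-16,0,7.6],[-19,0,9],[-21,0,10],[-21.9,0,10.4],[-21.9,0,10.4],[-21.9,0,10.4]],"dr":[[0,0,0],[0,0,0],[0,0,0],[0,0,0],[0,0,0],[0,0,0],[0,0,0],[0,0,0],[0,0,0],[0,0,0]],"jaw":[255,255,255,255,255,255,255,255,255,255]}';python3 - <<'E'
from plan import *
from plant import ctrl,cams
s=ctrl.get_state();print(s["ee_pos"],s["width"],s["qpos"].round(2))
c=cams.capture("wrist");np.savez("pics/wrist14.npz",**c);cv2.imwrite("pics/w14.png",c["img"][:,:,::-1]);np.save("pics/T14.npy",toolT(s))
E
```

```text
clock: 17.8
ee_pos: [0.6397, -0.0219, 0.2143]
tool_rot: [0.486, -0.488, 0.513, -0.513]
force: [-0.8, -1.5, -0.9]
width: 0.243
[ 0.63967726 -0.02190931  0.21425861] 0.24331304722675354 [-0.56  0.35  0.68  1.47 -0.22  1.4   0.08]
```

View pics/w14.png

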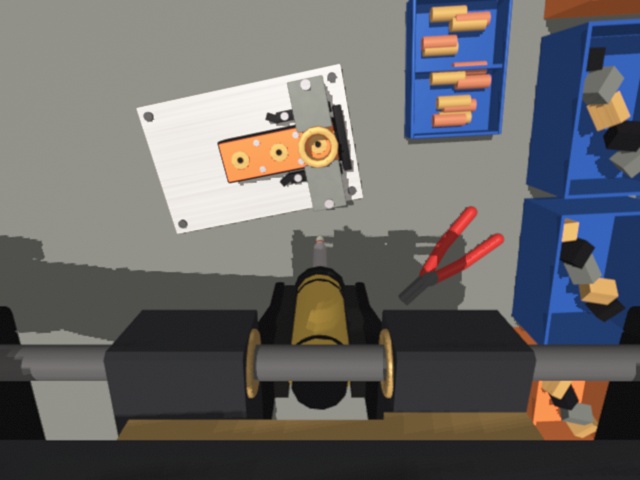

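```bash
python3 - <<'E'
from plan import *
c=dict(np.load("pics/wrist14.npz"));Tt=np.load("pics/T14.npy");T=Tt@c["T_tool_cam"];im=c["img"]
cv2.imwrite("pics/w14z.png",cv2.resize(im[105:215,210:370,::-1],None,fx=5,fy=5,interpolation=0))
Z=c["z_map"];vv,uu=np.mgrid[:480,:640]
m=(uu>285)&(uu<352)&(vv>115)&(vv<185);P=pts(c,m,T);k=np.abs(P[:,2]-.078)<.004;P=P[k];print(len(P),np.median(P[:,2]))
(cx,cy),r=cv2.minEnclosingCircle(P[:,:2].astype(np.float32));print("depth ring",cx,cy,r)
(cx,cy),ax,_=cv2.fitEllipse(cv2.convexHull(P[:,:2].astype(np.float32)*1000));print("hull ellipse",cx,cy,ax)
H=hsv(c);h,s,v=[H[...,i].astype(int) for i in range(3)]
m=biggest((h>5)&(h<16)&(s>150)&(v>100)&(uu>210)&(uu<300)&(vv>115)&(vv<190));print("orange",m.sum(),rect(world(c,np.argwhere(m)[:,::-1],.048,T)))
con=world(c,[[240,160],[279,152.5]],.049,T);print("contacts",con)
hl=world(c,[[149,117],[182,223.5],[332,77],[351.5,191]],.012,T);print("holes",hl, "rear mid",hl[:2].mean(0),"front mid",hl[2:].mean(0))
E
```

```text
764 0.07839226947384959
depth ring 0.6405092477798462 0.03164589777588844 0.01695086807012558
hull ellipse 640.5289306640625 31.758047103881836 (33.057395935058594, 33.29842758178711)
orange 2431 (array([0.5895, 0.024 ]), array([0.0731, 0.0361]), np.float32(8.35))
contacts [[0.5691724  0.02071705 0.049     ]
 [0.60520187 0.02557114 0.049     ]]
holes [[ 0.47803934  0.06218621  0.012     ]
 [ 0.49306446 -0.04634502  0.012     ]
 [ 0.65698181  0.08902231  0.012     ]
 [ 0.67231929 -0.02089885  0.012     ]] rear mid [0.4855519  0.00792059 0.012     ] front mid [0.66465055 0.03406173 0.012     ]
```

View pics/w14z.png

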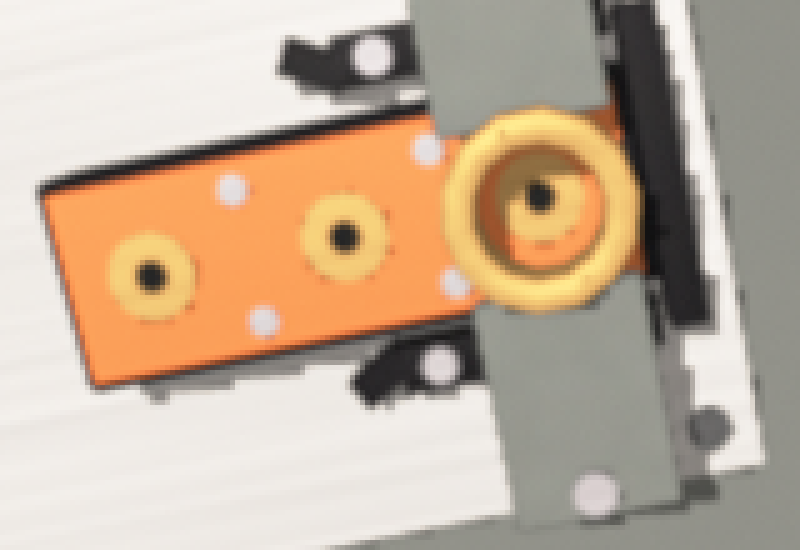

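```bash
python3 -m inch '{"translation":[[0,0,0]],"dr":[[0,0,0]],"jaw":[255]}'; python3 - <<'E'
from plan import *
from plant import ctrl
s=ctrl.get_state();print(s["ee_pos"],s["force"],move(s,[.6404,.0324,.16],-3))
E
```

```text
clock: 17.93
ee_pos: [0.6397, -0.0234, 0.2152]
tool_rot: [-0.486, 0.486, -0.513, 0.514]
force: [-0.5, -0.7, 0.4]
width: 0.245
[ 0.63965683 -0.02337393  0.21524476] [-0.46591184 -0.74453759  0.41641762] (array([-5.58,  5.52, -0.23]), array([ 0.01, -0.13,  0.04]))
```

```bash
python3 -m inch '{"translation":[[-2,0,0],[-4,0,-0.2],[-5.6,0,-0.2],[-5.6,2,-0.2],[-5.6,4,-0.2],[-5.6,5,-0.2],[-5.6,5.5,-0.2],[-5.6,5.5,-0.2],[-5.6,5.5,-0.2],[-5.6,5.5,-0.2]],"dr":[[0,0,0],[0,0,0],[0,0,0],[0,0,0],[0,0,0],[0,0,0],[0,0,0],[0,0,0],[0,0,0],[0,0,0]],"jaw":[255,255,255,255,255,255,255,255,255,255]}'; python3 - <<'E'
from plan import *
from plant import ctrl,cams
s=ctrl.get_state();print(s["ee_pos"],s["force"],move(s,[.6404,.0324,.16],-3))
np.save("pics/T15.npy",toolT(s))
for k in("wrist","scene","top"):
    c=cams.capture(k);np.savez(f"pics/{k}15.npz",**c)
    im=c["img"][:,:,::-1]
    a={"wrist":im[180:300,250:410],"scene":im[230:320,270:390],"top":im[180:270,260:380]}[k]
    cv2.imwrite(f"pics/{k}15.png",cv2.resize(a,None,fx=5,fy=5,interpolation=0))
print(ctrl.get_state()["ee_pos"])
E
```

```text
clock: 18.77
ee_pos: [0.6419, 0.0348, 0.1614]
tool_rot: [-0.487, 0.486, -0.513, 0.513]
force: [0.0, 0.9, -1.2]
width: 0.243
[0.64191714 0.03481057 0.16139502] [ 0.0189763   0.93344184 -1.17553773] (array([ 0.25,  0.14, -0.14]), array([-0.09,  0.01, -0.02]))
[0.64178324 0.03519962 0.16104456]
```

View pics/wrist15.png

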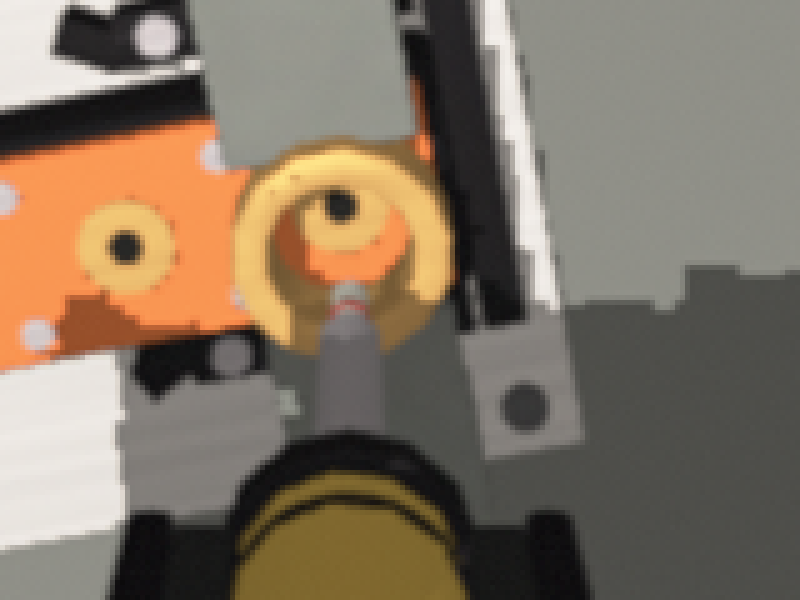

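View pics/scene15.png

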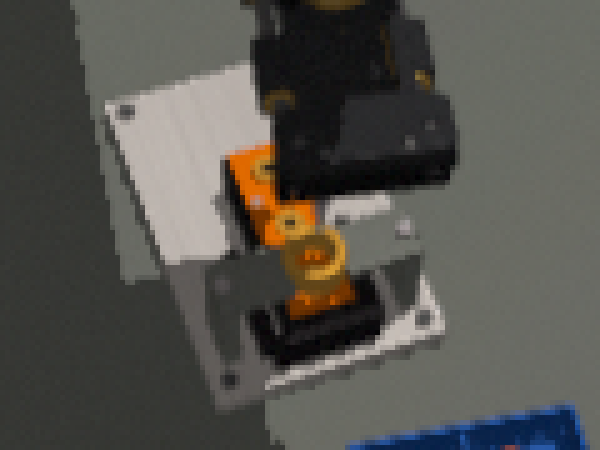

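```bash
python3 - <<'E'
from plan import *
c=dict(np.load("pics/wrist15.npz"));Tt=np.load("pics/T15.npy");T=Tt@c["T_tool_cam"]
vv,uu=np.mgrid[:480,:640]
H=hsv(c);h,s,v=[H[...,i].astype(int) for i in range(3)]
P=pts(c,(uu>290)&(uu<346)&(vv>205)&(vv<256),T);P=P[np.abs(P[:,2]-.078)<.003]
print(len(P),np.median(P[:,2]))
# circle LSQ on hull of outer edge
hu=cv2.convexHull(P[:,:2].astype(np.float32))[:,0].astype(float)
from scipy.optimize import least_squares
f=least_squares(lambda p:np.hypot(hu[:,0]-p[0],hu[:,1]-p[1])-.0168,hu.mean(0),loss="soft_l1",f_scale=.001);print("bush",f.x,"enclosing",cv2.minEnclosingCircle(P[:,:2].astype(np.float32)))
d=Tt[:3,:3].T@(np.r_[f.x,.078]-Tt[:3,3]);print("bush in tool",d)
Q=pts(c,(uu>308)&(uu<332)&(vv>230)&(vv<268),T);q=(Q-Tt[:3,3])@Tt[:3,:3]
q=q[(q[:,1]<.062)&(q[:,1]>0)]
for y0 in (0,.01,.02,.03,.042,.05):
    k=q[(q[:,1]>=y0)&(q[:,1]<y0+.009)];print(y0,len(k),np.percentile(k,3,axis=0).round(4),np.percentile(k,97,axis=0).round(4))
print("manual ring",(lambda w:(w-Tt[:3,3])@Tt[:3,:3])(world(c,[[318.8,229.6]],.078,T)))
E
```

```text
824 0.07844004529159615
bush [0.64047145 0.03190425] enclosing ((0.6404086947441101, 0.03189247474074364), 0.01701267622411251)
bush in tool [ 0.00300484  0.08339191 -0.00142355]
0 66 [-0.0029  0.0012 -0.0037] [-0.0001  0.0088  0.0031]
0.01 78 [-0.003   0.0104 -0.0038] [0.0004 0.0188 0.0038]
0.02 66 [-0.0029  0.0204 -0.0039] [0.0011 0.0287 0.0039]
0.03 55 [-0.0028  0.0304 -0.0035] [-0.0003  0.0384  0.0034]
0.042 18 [-0.0015  0.0448 -0.002 ] [-0.      0.0506  0.002 ]
0.05 31 [-0.0014  0.0507 -0.0024] [0.0009 0.0588 0.0024]
manual ring [[ 0.00212853  0.08339361 -0.00052145]]
```

```bash
python3 -m inch '{"translation":[[0.2,0,-0.14],[0.2,0,-0.14],[0.2,0,-0.14],[0.2,0,-0.14]],"dr":[[0,0,0],[0,0,0],[0,0,0],[0,0,0]],"jaw":[255,255,255,255]}'; python3 - <<'E'
from plan import *
from plant import ctrl
for i in range(1):
    s=ctrl.get_state();print(s["ee_pos"],s["force"],move(s,[.6404,.0329,.16],-3),s["qpos"].round(3))
E
```

```text
clock: 19.25
ee_pos: [0.6398, 0.0334, 0.1602]
tool_rot: [-0.487, 0.487, -0.513, 0.513]
force: [0.5, 1.0, -0.3]
width: 0.246
[0.63980442 0.03338622 0.16024106] [ 0.50156929  0.95047937 -0.30040374] (array([0.05, 0.02, 0.06]), array([-0.  ,  0.05, -0.  ])) [-0.621  0.373  0.653  1.547 -0.232  1.3    0.009]
```

```bash
python3 -m inch '{"translation":[[0.05,0,0.05],[0.05,0.8,0.05],[0.05,1.6,0.05],[0.05,2.4,0.05],[0.05,3.2,0.05],[0.05,4,0.05],[0.05,4.5,0.05],[0.05,4.5,0.05],[0.05,4.5,0.05],[0.05,4.5,0.05]],"dr":[[0,0,0],[0,0,0],[0,0,0],[0,0,0],[0,0,0],[0,0,0],[0,0,0],[0,0,0],[0,0,0],[0,0,0]],"jaw":[255,255,255,255,255,255,255,255,255,255]}'; python3 - <<'E'
from plan import *
from plant import ctrl,cams
s=ctrl.get_state();print(s["ee_pos"],s["force"],move(s,[.6404,.0329,.109],-3))
c=cams.capture("wrist");im=c["img"][:,:,::-1];cv2.imwrite("pics/w16.png",cv2.resize(im[190:310,240:400],None,fx=5,fy=5,interpolation=0))
E
```

```text
clock: 20.08
ee_pos: [0.6406, 0.0328, 0.1155]
tool_rot: [-0.487, 0.487, -0.513, 0.513]
force: [0.3, 1.1, -1.9]
width: 0.249
[0.64055387 0.03278301 0.11551264] [ 0.29077392  1.07523125 -1.90687437] (array([-0.01,  0.65, -0.02]), array([-0.03,  0.05,  0.  ]))
```

View pics/w16.png

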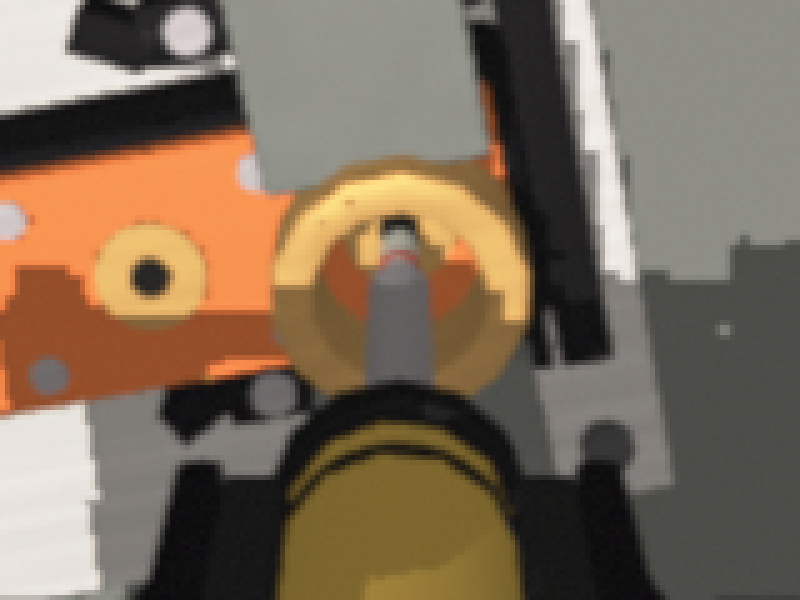

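```bash
cat > avg.py <<'E'
from plan import *
from plant import ctrl,cams
def avg(n=8):
    F=[];E=[]
    for i in range(n):
        cams.capture("wrist");s=ctrl.get_state();F.append(s["force"]);E.append(s["ee_pos"])
    print("F",np.mean(F,0).round(2),np.std(F,0).round(2),"ee",np.mean(E,0).round(5),s["clock"],s["joint_vel"].round(3))
    print(move(s,[.6404,.0329,.103],-3))
E
python3 -c "from avg import *;avg()"; python3 -m inch '{"translation":[[0,0.2,0],[0,0.4,0],[0,0.6,0],[0,0.8,0],[0,0.9,0],[0,0.9,0]],"dr":[[0,0,0],[0,0,0],[0,0,0],[0,0,0],[0,0,0],[0,0,0]],"jaw":[255,255,255,255,255,255]}'; python3 -c "from avg import *;avg()"
```

```text
F [ 0.03 -0.09 -0.97] [0.42 0.65 0.4 ] ee [0.64046 0.03287 0.11548] 20.5333 [ 0.002  0.004 -0.     0.002  0.     0.001  0.002]
(array([-0.  ,  1.23,  0.01]), array([-0.01,  0.05, -0.  ]))
clock: 21.03
ee_pos: [0.6403, 0.0329, 0.1061]
tool_rot: [-0.487, 0.487, -0.513, 0.513]
force: [-0.6, 0.2, 2.6]
width: 0.244
F [-0.59  0.35  1.77] [0.46 0.55 0.46] ee [0.64031 0.03285 0.1063 ] 21.4333 [ 0.001  0.001 -0.001  0.001  0.     0.     0.001]
(array([-0.01,  0.32,  0.01]), array([-0.01,  0.05,  0.  ]))
```

```bash
python3 -m inch '{"translation":[[0,0.1,0],[0,0.2,0],[0,0.3,0],[0,0.35,0],[0,0.35,0],[0,0.35,0]],"dr":[[0,0,0],[0,0,0],[0,0,0],[0,0,0],[0,0,0],[0,0,0]],"jaw":[255,255,255,255,255,255]}'; python3 - <<'E'
from avg import *
avg(12)
s=ctrl.get_state();Tt=toolT(s);print(Tt[:3,1])
for k in("wrist","scene","top"):
    c=cams.capture(k);np.savez(f"pics/{k}17.npz",**c);im=c["img"][:,:,::-1]
    a={"wrist":im[190:310,240:400],"scene":im[230:320,270:390],"top":im[180:270,260:380]}[k]
    cv2.imwrite(f"pics/{k}17.png",cv2.resize(a,None,fx=5,fy=5,interpolation=0))
E
```

```text
clock: 21.93
ee_pos: [0.6403, 0.0329, 0.1027]
tool_rot: [-0.487, 0.487, -0.513, 0.513]
force: [-1.4, 0.4, 2.8]
width: 0.245
F [-0.63  0.08  3.82] [0.35 0.34 0.42] ee [0.64033 0.03286 0.10272] 22.5333 [ 0.     0.001 -0.001 -0.     0.002 -0.001  0.001]
(array([-0.01, -0.03,  0.01]), array([-0.01,  0.05,  0.  ]))
[ 1.11383339e-04 -3.68446236e-05 -9.99999993e-01]
```

View pics/wrist17.png

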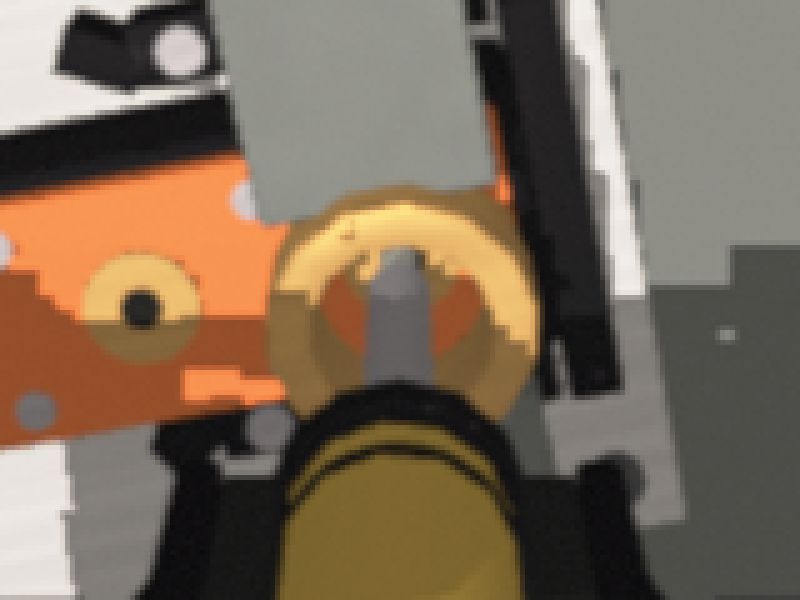

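View pics/scene17.png

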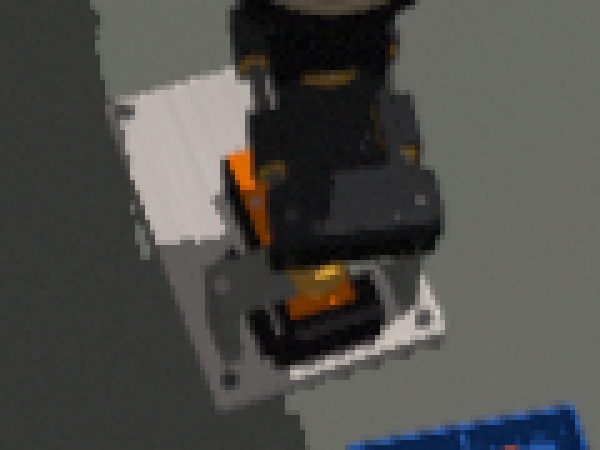

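```bash
python3 - <<'E'
from plan import *
from plant import ctrl
from scipy.optimize import least_squares
c=dict(np.load("pics/wrist17.npz"));Tt=toolT(ctrl.get_state());T=Tt@c["T_tool_cam"]
vv,uu=np.mgrid[:480,:640]
P=pts(c,(uu>285)&(uu<355)&(vv>222)&(vv<275),T);P=P[np.abs(P[:,2]-.078)<.003]
hu=cv2.convexHull(P[:,:2].astype(np.float32))[:,0].astype(float)
b=least_squares(lambda p:np.hypot(hu[:,0]-p[0],hu[:,1]-p[1])-.0168,[.6404,.032],loss="soft_l1",f_scale=.0005).x
print(len(P),"bush",b,cv2.minEnclosingCircle(P[:,:2].astype(np.float32)))
Q=pts(c,(uu>306)&(uu<334)&(vv>238)&(vv<268),T);q=(Q-Tt[:3,3])@Tt[:3,:3]
for y0 in (-.01,0,.01,.02,.03,.04):
    k=q[(q[:,1]>=y0)&(q[:,1]<y0+.01)&(np.abs(q[:,2])<.0042)&(q[:,0]<.004)]
    if len(k)>5:
        f=least_squares(lambda p:np.hypot(k[:,0]-p[0],k[:,2]-p[1])-.004,[0.001,0],loss="soft_l1",f_scale=.0003).x
        print(y0,len(k),"axis tool",f,"world",(Tt@np.r_[f[0],y0,f[1],1])[:2])
E
```

```text
1085 bush [0.64054218 0.03194423] ((0.6404184699058533, 0.032140400260686874), 0.01702086441218853)
0 75 axis tool [ 0.00123837 -0.00012832] world [0.64010345 0.03163684]
0.01 85 axis tool [ 0.00125698 -0.00015313] world [0.64007806 0.03161942]
0.02 83 axis tool [ 1.19520276e-03 -9.29487168e-05] world [0.64014169 0.03167791]
0.03 60 axis tool [ 0.00127682 -0.00013672] world [0.64009412 0.03159853]
0.04 19 axis tool [ 0.00261232 -0.00065999] world [0.63950325 0.03029157]
```

The rod axis is within about 0.5 mm of the bush centre and vertical, and the force is steady. Handing in.

```bash
python3 -c "
from plant import workorder,ctrl
s=ctrl.get_state();print(s['clock'],s['force'],s['width'],s['ee_pos']);print(workorder.hand_in())"
```

```text
22.6833 [-0.55956062  0.6770774   3.97453922] 0.24503572567698817 [0.64029524 0.03286698 0.10265323]
the job is handed in; nothing more can be done
None
```

I put the orange-topped connector in the jig against the end stop and let go of it. I then lowered the tester's rod through the guide bush and handed the job in with it pressing on the contact, 22.7 s in. There is no verdict from the system, so what follows rests on my own last checks.

- **Connector:** It stopped against the end stop with about 8.6 N. In the later pictures it lay within about 0.6 mm of the jig's centre line, with its leading contact under the bore.
- **Tester:** The rod was upright and within about 0.5 mm of the bush centre. I saw no sign of it touching the bush. Side forces stayed under about 1.5 N while it was being lowered, which is near the noise.
- **Plunger:** The two estimates differ slightly. The net force of about 4.8 N gives about 6.6 mm in, and the arm height gives about 6.1 mm. The red ring could no longer be seen below the rod's end.
- **What went wrong:** The real fingertips sit about 39 mm short of the reported TCP. Because of that, my first two attempts to grip the connector closed on air above it. I measured the offset with the wrist depth camera and allowed for it from then on. The connector had shifted no more than about 1 mm.
- **Other things on the bench:** I did not plan any contact with them and saw none moved in the pictures, but I did not measure their positions again at the end.

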